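# Build up both pivots of a dismantled swing arm

## Task

Build up the two pivots of the dismantled machine arm on the bench. On the thick spindle of the long white arm fit the flat bronze thrust washer, then the large ball bearing, then the large clamp collar; on the thin spindle of the small white bracket fit the small ball bearing, then the small clamp collar. Lower each part all the way down, without dropping it, so that it sits flat on what is beneath it, and leave the grease pot and the tools where they lie.

Things in the scene. Friction and masses are not known exactly. Their poses are not given: they have to be found in the camera images.
- washer_centre (a point): Plain flat bronze thrust washer (brass-coloured ring), the widest and thinnest of the five loose rings. Outside diameter 62 mm, bore 27 mm, 10 mm thick. It lies flat on the bench; grip it across the outside. The point is its centre, half-way up (5 mm above its underside), on its axis; z is its axis.
- bearing_large_centre (a point): Large ball bearing: bright steel outer and inner rings with a dark seal between them. Outside diameter 58 mm, bore 27 mm, 16 mm thick. It lies flat on the bench; grip it across the outside. The point is its centre, half-way up (8 mm above its underside), on its axis; z is its axis.
- collar_large_centre (a point): Large clamp collar: dark steel ring with a slit on one side and two small screw heads on top. Outside diameter 48 mm, bore 27 mm, 16 mm thick. It lies flat on the bench; grip it across the outside. The point is its centre, half-way up (8 mm above its underside), on its axis; z is its axis.
- bearing_small_centre (a point): Small ball bearing: looks like the large bearing but smaller. Outside diameter 44 mm, bore 18.5 mm, 14 mm thick. It lies flat on the bench; grip it across the outside. The point is its centre, half-way up (7 mm above its underside), on its axis; z is its axis.
- collar_small_centre (a point): Small clamp collar: looks like the large collar but smaller; the narrowest ring. Outside diameter 34 mm, bore 18.5 mm, 14 mm thick. It lies flat on the bench; grip it across the outside. The point is its centre, half-way up (7 mm above its underside), on its axis; z is its axis.
- thick_seat (a point): Long white arm fixed on the bench (420 mm long, 72 wide, 30 high, 45 at its far end), with an upright thick steel spindle on the round boss (92 mm) at its near end. The point is on the axis, on the flat seat round the spindle's foot, 36 mm above the bench. Spindle: diameter 24 mm, 50 mm tall above the seat, top 8 mm tapering to 14 mm. z is up the spindle, x along the arm, away from the spindle.
- thin_seat (a point): Small white bracket fixed on the bench (plate 150 by 110 mm with four bolts), with an upright thin steel spindle on a round boss (66 mm). The point is on the axis, on the flat seat round the spindle's foot, 32 mm above the bench. Spindle: diameter 16 mm, 36 mm tall above the seat, top 6 mm tapering to 9 mm. z is up the spindle, x to the upright flange (55 mm high) 92 mm from the spindle.
- grease_pot: Bystander: small closed white grease pot with a grey lid, 37 mm across, 32 mm high. Origin at the centre of its underside.
- screwdriver: Bystander: screwdriver lying on the bench, black handle, 200 mm long, up to 26 mm high. Origin under its middle; x points to its tip.
- spanner: Bystander: flat steel spanner lying on the bench, 180 mm long, 8 mm high. Origin under its middle; x points to its open end.
There are look-alikes about, which are no part of the job. What is shaped like the part that bears collar_small_centre but blue or orange is not meant.

How it is judged:
By the outcome, as a careful person would: the job done as asked, in the order asked, and still so for the second after the job is handed in, with the robot touching nothing.
It also fails if it takes over 109 s, if anything falls off the work surface, if the arm or the gripper's body presses on something with over 40 N, if the wrist force passes 120 N, or if a joint passes its speed limit or range.

## Robot

A 6-joint arm with a two-finger parallel gripper is mounted at the origin on the work surface. World frame = base frame: x ahead of the robot, y to its left, z up, the work surface at z = 0. Lengths are in m, angles in rad, forces in N, time in s.
With the tool pointing down it reaches from about 0.35 to 0.775 m from the base axis. Payload 7.3 kg.
Tool frame: the origin (TCP) lies on the centre line of the jaws, within the pads' length; the fingertips stand 14 mm ahead of it and the grasp point (between the pads) lies 5 mm behind it; z points along the fingers, y is the direction in which the jaws open and shut (so a half turn about z gives the same grasp; the last joint's range is limited). The gripper opens to 92 mm and grips with 3 to 60 N. Pads are 19 mm wide; open, the fingers measure 130 mm over their backs; the gripper's body (75 mm by 190 mm) begins 47 mm behind the grasp point.
Start: joints at [-1.461, 0.342, 1.524, -0, 1.275, -0.146], TCP at [0.133, -0.508, 0.241] pointing down, gripper open.
Joint ranges: [-2.53, 2.53], [-0.77, 2.02], [0.04, 2.7], [-1, 4.14], [0.28, 2.66], [-3.11, 3.11]. Speed limits (rad/s): [2.57, 2.57, 3.14, 3.14, 3.14, 3.14].

## Interface

Orientations are given as [roll, pitch, yaw] about the fixed x, y, z axes, in that order (R = Rz(yaw) Ry(pitch) Rx(roll)).
In Python, from cell import telemetry, cams, robot gives the robot as it stands.
- The arm moves only by the tool servo_tool, never from a script. Its argument "targets" is text: rows parted by semicolons, each of 4 numbers parted by spaces: the shift along the tool's x, y, z in mm, then the turn about the tool's z in rad. In form: x y z yaw; .... A call has 1 to 20 rows; each row shifts and turns the pose as measured when the row begins, along the tool's axes as they then stand; what a row does not reach is not made up. A row lasts 1/8 s, in which the tool goes at most 62.5 mm and 10.7 degrees, less where a joint would pass 70% of its speed; a pose out of reach is approached as far as the arm can. A call with a gripper value outside its range is refused whole. "hand" is the opening, from 0 (shut) to 1 (fully open), set as the call begins (left out, the last holds). The fingers move at their own pace and stop on an object; "squeeze" is the grip in N (left out, the last holds). Time passes only in rows, so rows that do not move let the fingers close. It gives the time, the measured TCP pose, the force and the opening at its end, in the units of the state.
- telemetry.observe(): the state, without advancing time (a new reading comes with each control period).
- cams.read_camera(name): name is "scene" or "top" or "wrist"; returns a dict with "color" (480x640x3 uint8, red, green, blue), "K" (3x3 intrinsics, pixels), "R" (3x3) and "t" (3): a world point X has camera coordinates R X + t. Camera axes: x right, y down, z forward; pixel columns grow to the right and rows downward; lengths in m; the calibration is good to about 2 mm. A picture is of the moment at which its call begins. There is no depth.
- robot.hand_in(): hands the job in, once; it reports no verdict.
Trained networks look in a picture, given as the dict that the camera call returned (one of the last four; its "shot" number tells which), for a name from the list of things; names that differ only in an ending like _2 or _b are one class to them, and where a whole thing is asked for, a point or a joint stands for the part that bears it (a point fixed in the world has none). Each returns a list of dicts, best first, with "score" (0 to 1); they miss things now and then, are a little off and sometimes report something else, mostly with a low value. They report only what shows in the picture. A call takes as long as a camera call. They do not tell look-alikes from the thing itself.
- cams.cut_out(picture, query): "region" (480x640 bool, what is visible of it) and "extent" ([centre column, centre row, width, height] in pixels, round what is visible of it).
The state is a dict: "time": time; "qpos": joint angles; "qvel": joint speeds; "joint_efforts": joint torques, N m; "tool_pos": TCP position; "tool_rot": TCP orientation; "contact_force": force on the tool from outside, world axes, zero at the start; "torque": the same for the moment, N m; "opening": finger opening in m.
Only numpy, scipy, OpenCV 4.12 (cv2) and the standard library are available. Lean on these libraries where they do the work, as an engineer would, in place of code of your own. Each camera call takes 0.05 s, during which the arm holds its last target.

## Working session

There is one attempt and no reset: what is moved stays moved. The work goes in short steps, Python scripts to look and compute and a tool call to move; the robot and the scene stay as the last step left them, time stands still between calls to the robot, and variables do not carry over. Pictures are saved under pics/ and viewed, and the job is handed in when it is done.

Besides the shell and the picture viewer there is one more tool, called after "Call:" as name(argument=value, ...) on one line, values as JSON. servo_tool: Moves the arm, as the interface text tells. Its arguments: {"type":"object","properties":{"targets":{"type":"string"},"hand":{"type":"number"},"squeeze":{"type":"number"}},"required":["targets"]}

```bash
ls; mkdir -p pics; python3 - <<'E'
from cell import telemetry, cams, robot
import cv2
print(telemetry.observe())
for n in ["scene","top","wrist"]:
    p=cams.read_camera(n); cv2.imwrite(f"pics/{n}0.png",p["color"][:,:,::-1]); print(n,p["K"].tolist(),p["R"].tolist(),p["t"],p["shot"])
E
```

```text
pics
{'time': 0.0, 'qpos': array([-1.46098769e+00,  3.42700183e-01,  1.52501580e+00,  2.56759491e-06,
        1.27540753e+00, -1.45978863e-01]), 'qvel': array([-0.00027133, -0.00058162,  0.00023395,  0.00012629,  0.0009248 ,
        0.00167548]), 'joint_efforts': array([-7.76026391e-04, -4.31246281e+01, -2.44222373e+01,  7.17707165e-02,
        5.58627828e-02, -9.20887464e-05]), 'tool_pos': array([ 0.13281883, -0.50751979,  0.24005707]), 'tool_rot': array([-3.14007842e+00, -2.25110611e-04,  2.55786577e-01]), 'contact_force': array([ 0.87124553, -0.20946865,  0.92003605]), 'torque': array([-0.0286011, -0.0442029,  0.0141584]), 'opening': 0.09175392645191272}
scene [[600.3548349769771, 0.0, 320.4262206271851], [0.0, 600.3548349769771, 236.35558646054753], [0.0, 0.0, 1.0]] [[-0.711591885805319, 0.7025791308975572, 0.004421864229394633], [0.5044753106595781, 0.5153070480461636, -0.6927938417515497], [-0.48902111303189383, -0.4907557549954787, -0.7211221394104229]] [ 0.38361907 -0.24463734  1.59662227] 1
top [[447.13310354482877, 0.0, 316.77972081479805], [0.0, 447.13310354482877, 240.6238906357621], [0.0, 0.0, 1.0]] [[0.018190682742774338, -0.9998159655851754, 0.006093769140294518], [-0.9869599947447499, -0.018931040755002338, -0.1598486298639308], [0.15993457360681976, -0.0031065506459588828, -0.9871227286960264]] [-0.02438529  0.5100134   1.07690198] 2
wrist [[374.70912683513376, 0.0, 315.4499631897472], [0.0, 374.70912683513376, 243.01743824399932], [0.0, 0.0, 1.0]] [[0.2526378319411535, -0.9675604661130416, -0.0009328918425649615], [-0.9252215852742828, -0.24186468056445212, 0.29234653142803263], [-0.28308857980254104, -0.07299466220602692, -0.9563119968267736]] [-0.5247197  -0.0362744   0.39135495] 3
```

View pics/top0.png

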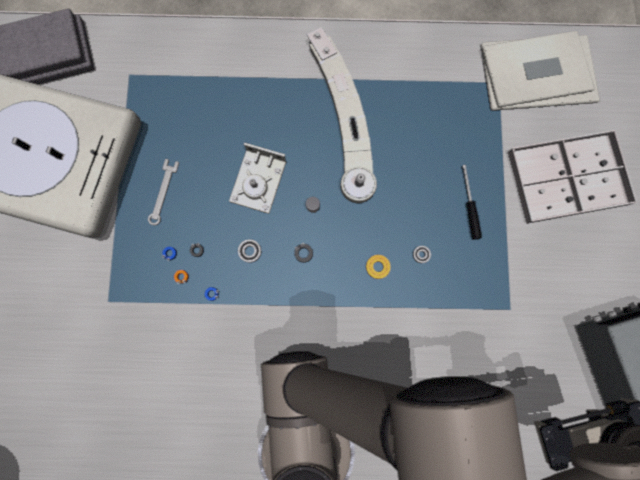

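View pics/scene0.png

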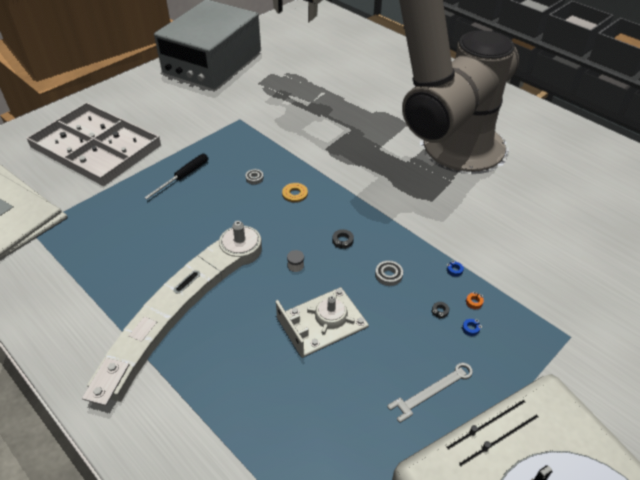

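View pics/wrist0.png

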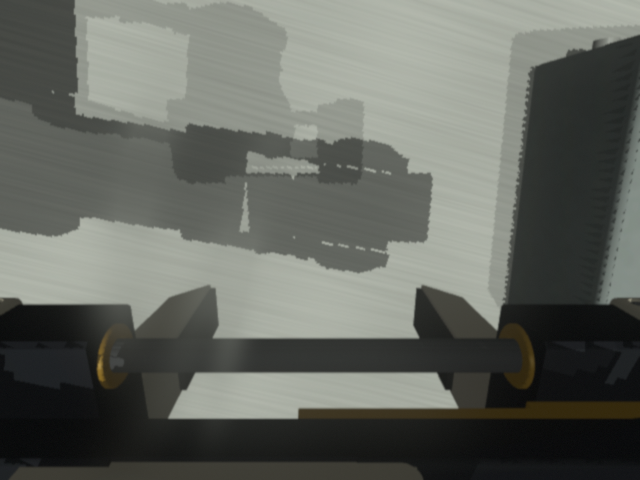

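```bash
cat > h.py <<'E'
from cell import telemetry, cams, robot
import cv2, numpy as np
H={"washer_centre":.005,"bearing_large_centre":.008,"collar_large_centre":.008,"bearing_small_centre":.007,"collar_small_centre":.007}
def ray(p,u,v,z):
    K,R,t=p["K"],p["R"],p["t"]
    d=R.T@np.linalg.inv(K)@np.array([u,v,1.]); c=-R.T@t
    return c+d*(z-c[2])/d[2]
def proj(p,X):
    x=p["K"]@(p["R"]@np.asarray(X,float)+p["t"]); return x[:2]/x[2]
def shot(cam,name):
    p=cams.read_camera(cam); cv2.imwrite(f"pics/{name}.png",p["color"][:,:,::-1]); return p
E
python3 - <<'E'
from h import *
for cam in ["top","scene"]:
    p=cams.read_camera(cam)
    for q in list(H)+["thick_seat","thin_seat","grease_pot"]:
        try: r=cams.cut_out(p,q)
        except Exception as e: print(q,e); continue
        for d in r[:4]:
            e=d["extent"]; z=H.get(q,.03)
            print(cam,q,round(d["score"],2),np.round(e,1),np.round(ray(p,e[0],e[1],z),4), d["region"].sum())
print(telemetry.observe()["time"])
E
```

```text
top washer_centre 0.71 [379.4 267.6  24.6  23.6] [ 0.4494 -0.1765  0.005 ] 356
top bearing_large_centre 0.82 [248.8 249.8  25.3  22. ] [0.4886 0.1589 0.008 ] 331
top collar_large_centre 0.67 [304.9 254.1  20.8  18.1] [0.4802 0.0148 0.008 ] 245
top bearing_small_centre 0.53 [422.5 253.8  19.4  16.7] [ 0.4868 -0.2871  0.007 ] 240
top collar_small_centre 0.55 [210.8 295.   15.8  14.8] [0.3718 0.25   0.007 ] 141
top collar_small_centre 0.43 [172.1 251.7  14.8  14.4] [0.4801 0.3552 0.007 ] 152
top thick_seat 0.57 [342.9 115.2  62.7 175.7] [ 0.8497 -0.0779  0.03  ] 4900
top thin_seat 0.57 [256.5 179.   56.4  67.6] [0.6703 0.1436 0.03  ] 2644
top grease_pot 0.64 [302.9 255.2  19.9  21.7] [0.4744 0.0193 0.03  ] 202
top grease_pot 0.59 [311.9 203.9  11.6  19.7] [ 0.6071 -0.0007  0.03  ] 204
scene washer_centre 0.74 [295.6 193.2  24.2  18.1] [ 0.4571 -0.1686  0.005 ] 367
scene bearing_large_centre 0.78 [389.9 273.   22.8  24.3] [0.4883 0.1584 0.008 ] 517
scene collar_large_centre 0.59 [343.7 239.2  20.8  20.5] [0.4869 0.0212 0.008 ] 300
scene bearing_small_centre 0.62 [254.9 176.4  16.4  14.9] [ 0.4884 -0.2831  0.007 ] 197
scene bearing_small_centre 0.45 [172.  314.4 174.6 185.9] [ 0.8806 -0.0757  0.007 ] 8396
scene collar_small_centre 0.64 [456.4 269.4  20.2  13.6] [0.3783 0.2509 0.007 ] 205
scene collar_small_centre 0.6 [440.4 310.   18.5  19.6] [0.4891 0.2931 0.007 ] 257
scene collar_small_centre 0.6 [473.2 303.   12.9  13.8] [0.4272 0.329  0.007 ] 220
scene collar_small_centre 0.56 [471.9 330.2  16.7  20. ] [0.4843 0.3664 0.007 ] 235
scene thick_seat 0.76 [172.8 313.2 172.9 184.7] [ 0.8849 -0.0601  0.03  ] 8335
scene thin_seat 0.93 [322.1 321.7  92.1  72.2] [0.6911 0.1583 0.03  ] 3748
scene grease_pot 0.89 [297.9 261.1  15.9  22.3] [0.6177 0.0117 0.03  ] 320
scene grease_pot 0.6 [390.1 274.1  25.9  24. ] [0.5059 0.1715 0.03  ] 519
1.05
```

```bash
python3 - <<'E'
from h import *
a=cv2.imread("pics/top0.png");b=cv2.imread("pics/scene0.png")
f=lambda i,x,y:cv2.resize(i[y:y+60,x:x+60],(390,290) and (300,300),interpolation=cv2.INTER_CUBIC)
cv2.imwrite("pics/z0.png",np.vstack([np.hstack([f(a,330,150),f(a,226,154)]),np.hstack([f(b,210,210),f(b,300,280)])]))
E
```

```text
(no output)
```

View pics/z0.png

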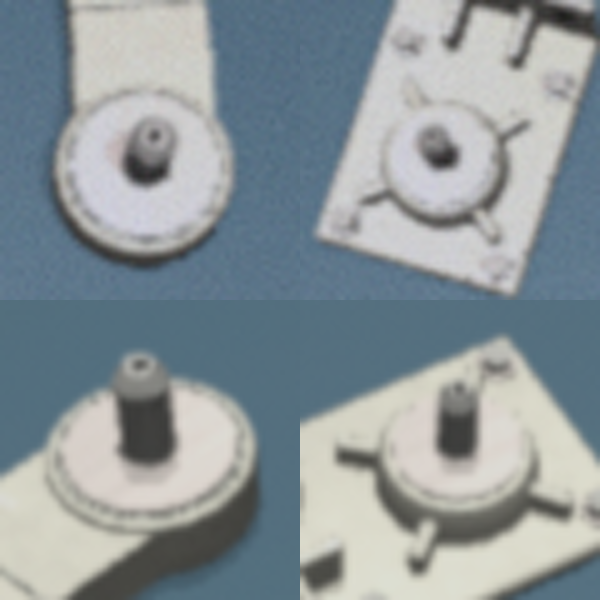

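```bash
python3 - <<'E'
from h import *
t=cams.read_camera("top");s=cams.read_camera("scene")
print(ray(t,361,176.8,.086),ray(s,237.8,222,.086));print(ray(t,253,180.6,.068),ray(s,332,296.8,.068))
E
```

```text
[ 0.66401749 -0.12045141  0.086     ] [ 0.66596572 -0.12044648  0.086     ]
[0.65444112 0.14686189 0.068     ] [0.65585007 0.1494713  0.068     ]
```

```bash
cat >> h.py <<'E'
from scipy.spatial.transform import Rotation as Rot
def TR(o=None):
    o=o or telemetry.observe(); return Rot.from_euler("xyz",o["tool_rot"]).as_matrix(),np.array(o["tool_pos"]),o
def go(X,yaw=None):
    "needed shift in tool frame mm, and turn"
    R,t,o=TR(); d=R.T@(np.asarray(X)-t)*1000
    dy=None if yaw is None else -((yaw-o["tool_rot"][2]+np.pi)%(2*np.pi)-np.pi)
    print("t",o["time"],"pos",np.round(t,4),"rot",np.round(o["tool_rot"],3),"need",np.round(d,1),"turn",dy)
E
python3 - <<'E'
from h import *
p=cams.read_camera("wrist");R,t,o=TR()
c=-p["R"].T@p["t"];print(R.T@(c-t), R.T@p["R"].T)
for z in (0.19,0.0):print([np.round(R.T@(ray(p,u,v,z)-t),3).tolist() for u,v in((320,240),(320,20),(320,340))])
go([.40,-.172,.22],0.0)
E
```

```text
[ 0.07947363  0.00025877 -0.14425452] [[-3.62965444e-04 -9.56249109e-01 -2.92553430e-01]
 [ 9.99999833e-01 -4.78957876e-04  3.24855733e-04]
 [-4.50763775e-04 -2.92553263e-01  9.56249123e-01]]
[[0.022, 0.003, 0.051], [0.127, 0.002, 0.051], [-0.04, 0.003, 0.051]]
[[-0.035, 0.005, 0.241], [0.174, 0.005, 0.241], [-0.157, 0.006, 0.241]]
t 1.2 pos [ 0.1329 -0.5079  0.2407] rot [ 3.142 -0.     0.256] need [ 343.4 -257.4   20.7] turn 0.2557677743591813
```

Call:
servo_tool(targets="44 -27 0 0; 44 -27 0 0; 44 -27 10 0; 44 -27 10 0; 44 -27 20 0; 44 -27 20 0; 44 -27 20 0; 44 -27 20 0; 44 -27 20 0; 0 0 0 0.13; 0 0 0 0.13; 0 0 0 0", hand=1, squeeze=20)

```text
time: 2.7
tool_pos: [0.4663, -0.1644, 0.1172]
tool_rot: [3.135, -0.004, -0.011]
contact_force: [-0.4, 0.7, 0.1]
opening: 0.0918
```

```bash
python3 - <<'E'
from h import *
p=shot("wrist","w1");go([.455,-.172,.12],0.0)
for d in cams.cut_out(p,"washer_centre"):
    e=d["extent"];print(d["score"],e,ray(p,e[0],e[1],.005))
E
```

```text
t 2.75 pos [ 0.4662 -0.1645  0.1173] rot [ 3.135 -0.004 -0.01 ] need [-11.2   7.6  -2.7] turn -0.010158079055515135
0.72 [329.7, 262.2, 85.0, 85.2] [ 0.45313717 -0.17559067  0.005     ]
```

View pics/w1.png

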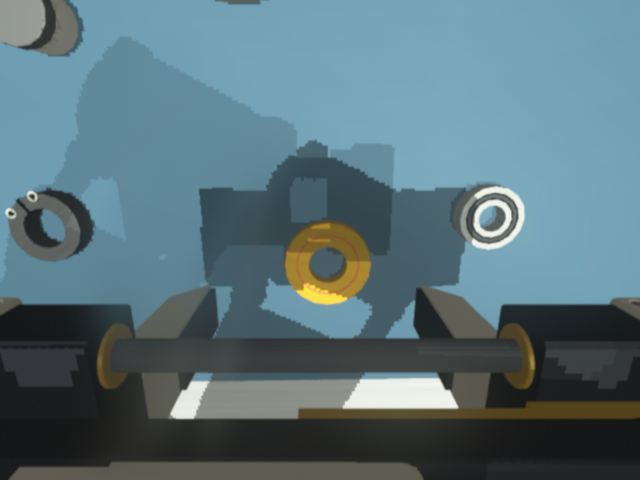

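```bash
cat >> h.py <<'E'
def ell(p,mask,z):
    c=max(cv2.findContours(mask.astype(np.uint8),cv2.RETR_EXTERNAL,cv2.CHAIN_APPROX_NONE)[0],key=cv2.contourArea)
    e=cv2.fitEllipse(cv2.convexHull(c)) ; X=ray(p,*e[0],z); print("ell",np.round(e[0],1),np.round(e[1],1),np.round(X,4)); return X
E
python3 - <<'E'
from h import *
p=cams.read_camera("wrist")
hsv=cv2.cvtColor(p["color"],cv2.COLOR_RGB2HSV)
m=(hsv[:,:,0]>12)&(hsv[:,:,0]<35)&(hsv[:,:,1]>110);m[305:]=0
X=ell(p,m,.006);go([X[0],X[1],.017],0)
d=cams.cut_out(p,"washer_centre")[0];ell(p,d["region"],.006)
E
```

```text
ell [326.7 262.1] [82.7 85.2] [ 0.4535 -0.1737  0.006 ]
t 2.85 pos [ 0.4661 -0.1648  0.1174] rot [ 3.135 -0.004 -0.011] need [-13.    8.3 100.4] turn -0.010778950921467967
ell [326.6 262.4] [82.9 85.1] [ 0.4533 -0.1737  0.006 ]
```

Call:
servo_tool(targets="-13 8 30 -0.011; 0 0 30 0; 0 0 20 0; 0 0 0 0; 0 0 0 0")

```text
time: 3.52
tool_pos: [0.4541, -0.1758, 0.0375]
tool_rot: [3.132, -0.009, 0.004]
contact_force: [0.3, 0.5, 0.3]
opening: 0.0915
```

```bash
python3 - <<'E'
from h import *
p=shot("wrist","w2");go([.4535,-.1737,.0165],0)
d=cams.cut_out(p,"washer_centre")
if d: ell(p,d[0]["region"],.006)
E
```

```text
t 3.575 pos [ 0.4541 -0.1757  0.0376] rot [ 3.132 -0.009  0.004] need [-0.8 -2.2 21.1] turn 0.003545818629545394
ell [310.3 291.4] [114.4 121.6] [ 0.4543 -0.1736  0.006 ]
```

View pics/w2.png

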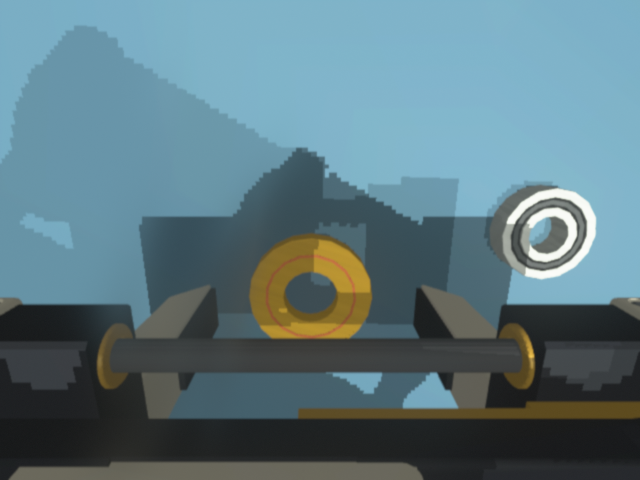

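Call:
servo_tool(targets="0 -2 10 0; 0 0 7 0; 0 0 3 0; 0 0 0 0")

```text
time: 4.12
tool_pos: [0.455, -0.1739, 0.0174]
tool_rot: [3.131, -0.011, 0.004]
contact_force: [0.6, 0.1, 0.6]
opening: 0.092
```

```bash
python3 - <<'E'
from h import *
go([.4541,-.1736,.0165],0)
E
```

```text
t 4.125 pos [ 0.455  -0.1739  0.0174] rot [ 3.131 -0.011  0.004] need [-0.9 -0.4  0.8] turn 0.004001222275628713
```

Call:
servo_tool(targets="-1 0 1 0; 0 0 0 0; 0 0 0 0; 0 0 0 0; 0 0 0 0; 0 0 0 0", hand=0.6, squeeze=20)

```text
time: 4.88
tool_pos: [0.4541, -0.174, 0.0165]
tool_rot: [3.131, -0.011, 0.004]
contact_force: [0.1, 0.5, -1.0]
opening: 0.0618
```

Call:
servo_tool(targets="0 0 -15 0; 0 0 -30 0; 0 0 -35 0; 0 0 -35 0; 35 -9 -5 0; 35 -9 0 0; 35 -9 0 0; 35 -9 0 0; 30 -9 0 0; 20 -5 0 0; 0 0 0 0; 0 0 0 0", hand=0.5, squeeze=20)

```text
time: 6.38
tool_pos: [0.6447, -0.1193, 0.1506]
tool_rot: [3.13, -0.011, 0.003]
contact_force: [-1.0, 0.0, -2.6]
opening: 0.0615
```

```bash
python3 - <<'E'
from h import *
p=shot("wrist","w3");go([.665,-.1205,.13],0)
p=shot("scene","s3")
E
```

```text
t 6.425 pos [ 0.6447 -0.1194  0.1507] rot [ 3.131e+00 -1.100e-02  3.000e-03] need [20.1  0.9 21. ] turn 0.0028686938483066804
```

View pics/w3.png

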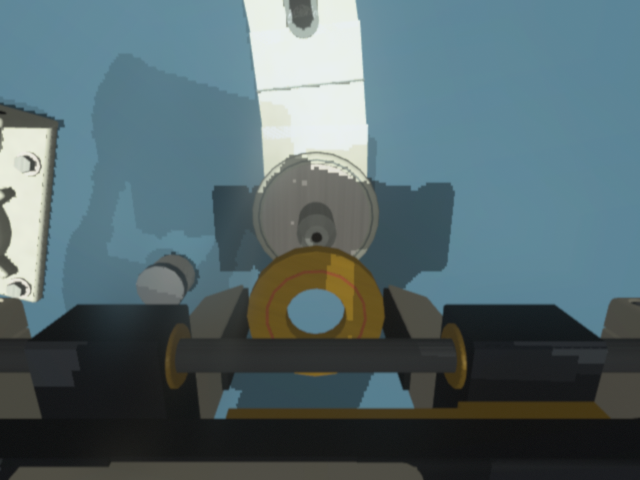

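View pics/s3.png

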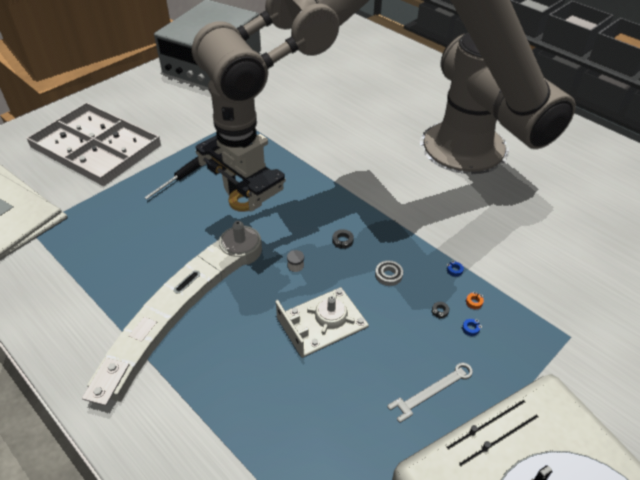

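```bash
python3 - <<'E'
from h import *
p=cams.read_camera("wrist");R,t,o=TR()
print(ray(p,316,237,.086))
hsv=cv2.cvtColor(p["color"],cv2.COLOR_RGB2HSV)
m=(hsv[:,:,0]>12)&(hsv[:,:,0]<35)&(hsv[:,:,1]>110)
m[335:]=0;m[:,:245]=0;m[:,390:]=0
c=max(cv2.findContours(m.astype(np.uint8),cv2.RETR_EXTERNAL,cv2.CHAIN_APPROX_NONE)[0],key=cv2.contourArea)[:,0]
o_=c[(c[:,1]<330)]
# fit outer circle on planes: top rim
h=[q for q in o_ if not any(False for _ in [0])]
W=np.array([ray(p,u,v,t[2]-.0065) for u,v in o_])[:,:2]
from scipy.optimize import least_squares
s=least_squares(lambda a:np.hypot(*(W-a[:2]).T)-.031,[t[0],t[1]],loss='soft_l1',f_scale=.0005)
print(s.x-t[:2],np.abs(s.fun).mean())
# inner bore
g=np.zeros_like(m); 
c2=[k for k in cv2.findContours(m.astype(np.uint8),cv2.RETR_CCOMP,cv2.CHAIN_APPROX_NONE)[0] if 800<cv2.contourArea(k)<4000]
for k in c2: 
    e=cv2.fitEllipse(k);print(e,[ (ray(p,*e[0],t[2]-dz)-t)[:2] for dz in(.0065,.0115,.0165)])
E
```

```text
[ 0.66466418 -0.12080186  0.086     ]
[-0.00177773 -0.0003832 ] 0.004180094370410166
((315.5352478027344, 307.6831970214844), (62.92559814453125, 94.75396728515625), 89.79067993164062) [array([ 0.00337443, -0.00021872]), array([ 0.00091952, -0.00028354]), array([-0.00153539, -0.00034835])]
```

```bash
python3 - <<'E'
from h import *
p=cams.read_camera("wrist");R,t,o=TR()
im=cv2.resize(p["color"][230:390,230:410,::-1],None,fx=4,fy=4,interpolation=cv2.INTER_CUBIC)
th=np.linspace(0,2*np.pi,200)
for r,z,col in((.031,.0065,(0,0,255)),(.031,.0165,(255,0,0)),(.0135,.0065,(0,255,0)),(.0135,.0165,(255,0,255))):
    pts=np.array([proj(p,t+R@[r*np.cos(a),r*np.sin(a),z]) for a in th])
    cv2.polylines(im,[((pts-[229.5,229.5])*4).astype(np.int32)],True,col,1)
cv2.imwrite("pics/z3.png",im)
E
```

```text
(no output)
```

View pics/z3.png

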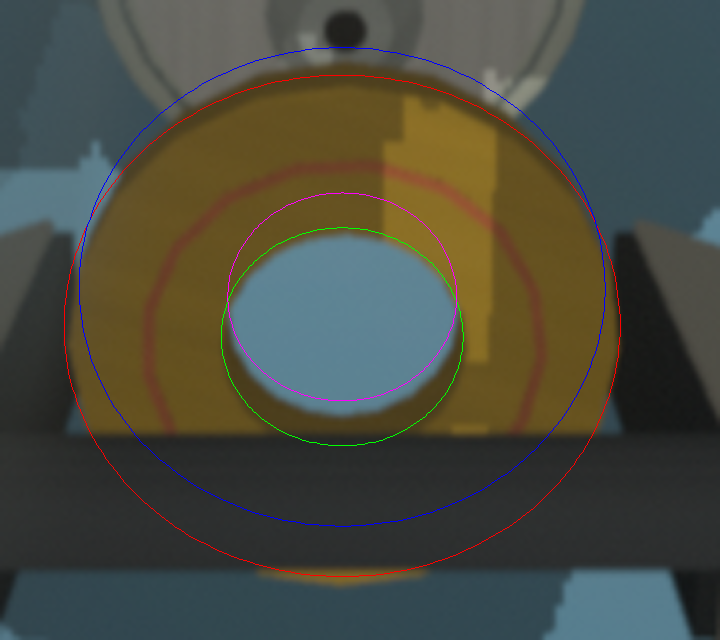

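Call:
servo_tool(targets="12 1 10 0; 9 1 10 0; 0 0 10 0; 0 0 5 0; 0 0 0 0; 0 0 0 0")

```text
time: 7.32
tool_pos: [0.6669, -0.1226, 0.1124]
tool_rot: [3.131, -0.009, 0.002]
contact_force: [-0.1, -0.2, -2.5]
opening: 0.0614
```

```bash
cat > ov.py <<'E'
from h import *
import sys
# usage: ov.py out r rb zt zb  (offset below TCP, m)  spindle x y top rtop
def ov(out,r,rb,zt,zb,box=(220,220,200,200),off=(0,0)):
    p=cams.read_camera("wrist");R,t,o=TR();x,y,w,hh=box
    im=cv2.resize(p["color"][y:y+hh,x:x+w,::-1],None,fx=3,fy=3,interpolation=cv2.INTER_CUBIC)
    th=np.linspace(0,2*np.pi,200)
    for rr,z,col in((r,zt,(0,0,255)),(r,zb,(255,0,0)),(rb,zt,(0,255,0)),(rb,zb,(255,0,255))):
        pts=np.array([proj(p,t+R@[off[0]+rr*np.cos(a),off[1]+rr*np.sin(a),z]) for a in th])
        cv2.polylines(im,[((pts-[x-.5,y-.5])*3).astype(np.int32)],True,col,1)
    cv2.imwrite(f"pics/{out}.png",im); return p
E
python3 - <<'E'
from ov import *
go([.6655,-.1208,.112],0)
p=ov("z4",.031,.0135,.0065,.0165)
E
```

```text
t 7.325 pos [ 0.6669 -0.1226  0.1124] rot [ 3.131e+00 -9.000e-03  2.000e-03] need [-1.4 -1.8  0.4] turn 0.0015803556481994718
```

View pics/z4.png

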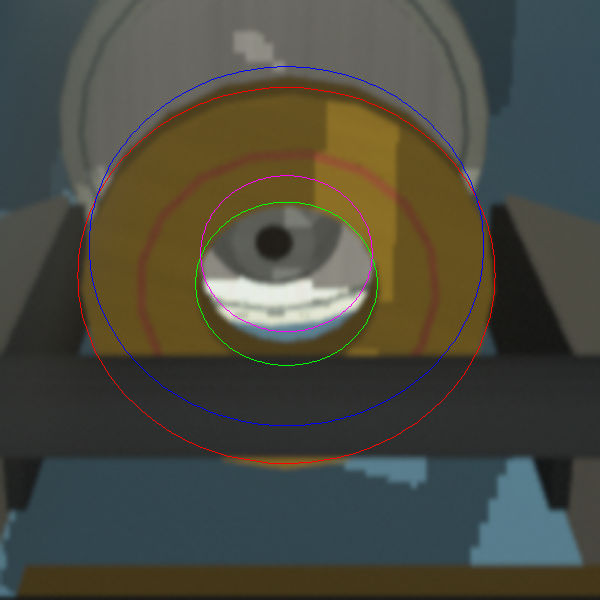

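```bash
python3 - <<'E'
from h import *
p=cams.read_camera("wrist");X=ray(p,310.8,300.5,.086);print(X);go([X[0]+.0008,X[1],.1])
E
```

```text
[ 0.66446473 -0.12074999  0.086     ]
t 7.425 pos [ 0.667  -0.1226  0.1126] rot [ 3.131e+00 -1.000e-02  2.000e-03] need [-1.8 -2.  12.6] turn None
```

Call:
servo_tool(targets="-1.8 -2 0 0; 0 0 0 0; 0 0 5 0; 0 0 0 0")

```text
time: 7.92
tool_pos: [0.6653, -0.1205, 0.1082]
tool_rot: [3.13, -0.011, 0.002]
contact_force: [-0.8, 0.2, -2.7]
opening: 0.0619
```

```bash
python3 - <<'E'
from ov import *
go([.6653,-.1208,.0525],0)
p=ov("z5",.031,.0135,.0065,.0165)
E
```

```text
t 7.925 pos [ 0.6653 -0.1205  0.1082] rot [ 3.13e+00 -1.10e-02  2.00e-03] need [-0.6 -0.3 55.7] turn 0.0017259697821208064
```

View pics/z5.png

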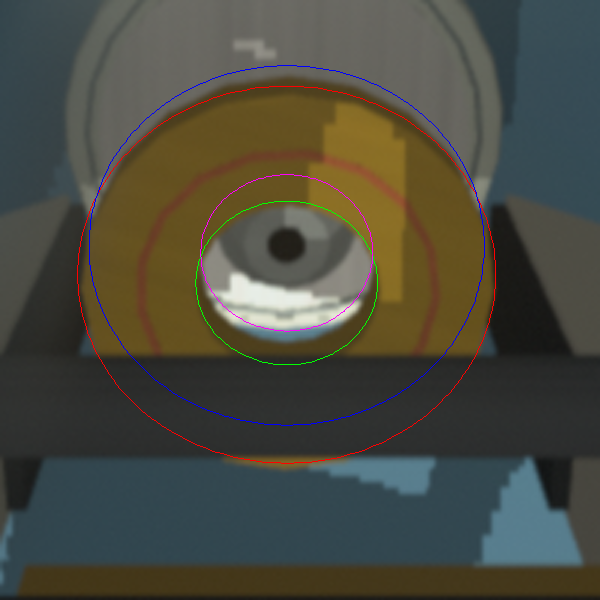

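Call:
servo_tool(targets="0 0 7 0; -0.2 0 8 0; 0 0 8 0; -0.2 0 8 0; 0 0 8 0; 0 0 0 0")

```text
time: 8.72
tool_pos: [0.6651, -0.1209, 0.0657]
tool_rot: [3.131, -0.01, 0.002]
contact_force: [0.3, -0.8, -1.7]
opening: 0.0619
```

```bash
python3 - <<'E'
from ov import *
go([.6653,-.1208,.0525],0)
p=ov("z6",.031,.0135,.0065,.0165)
E
```

```text
t 8.725 pos [ 0.6651 -0.1209  0.0657] rot [ 3.131e+00 -1.000e-02  2.000e-03] need [ 0.1 -0.3 13.2] turn 0.0017040595694819416
```

View pics/z6.png

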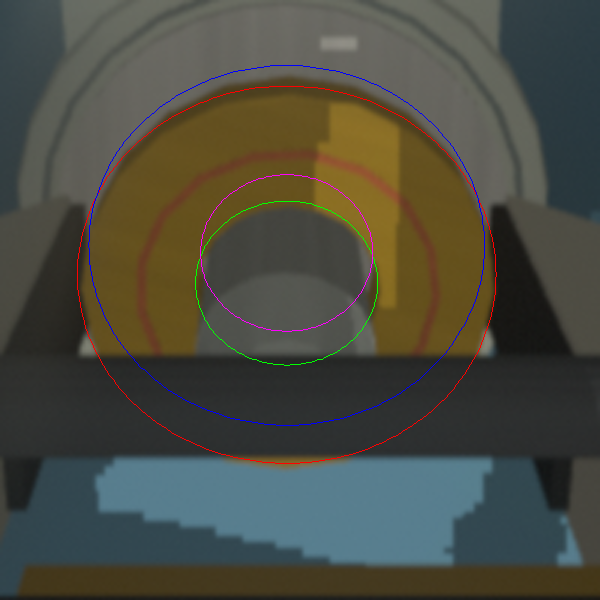

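Threaded with no contact. Down the last 13 mm gently.

Call:
servo_tool(targets="0 0 6 0; 0 0 4 0; 0 0 1.5 0; 0 0 1 0; 0 0 0 0")

```text
time: 9.4
tool_pos: [0.6661, -0.1213, 0.0538]
tool_rot: [3.13, -0.013, 0.002]
contact_force: [0.1, -0.4, -2.9]
opening: 0.062
```

Call:
servo_tool(targets="-0.8 -0.4 0.7 0; 0 0 0.7 0; 0 0 0 0")

```text
time: 9.78
tool_pos: [0.6654, -0.121, 0.0526]
tool_rot: [3.13, -0.013, 0.002]
contact_force: [-0.5, -1.0, -2.7]
opening: 0.062
```

Call:
servo_tool(targets="0 0 1 0; 0 0 0 0")

```text
time: 10.02
tool_pos: [0.6656, -0.121, 0.0526]
tool_rot: [3.13, -0.014, 0.002]
contact_force: [-0.1, -0.8, -2.3]
opening: 0.0614
```

Call:
servo_tool(targets="0 0 1.5 0; 0 0 1 0; 0 0 0 0")

```text
time: 10.4
tool_pos: [0.6658, -0.121, 0.0526]
tool_rot: [3.129, -0.015, 0.002]
contact_force: [0.2, 0.2, -2.6]
opening: 0.0622
```

Call:
servo_tool(targets="0 0 3 0")

```text
time: 10.52
tool_pos: [0.6661, -0.1211, 0.0522]
tool_rot: [3.129, -0.016, 0.002]
contact_force: [-12.3, 3.3, 24.9]
opening: 0.062
```

Call:
servo_tool(targets="0 0 0 0; 0 0 0 0; 0 0 0 0; 0 0 0 0", hand=0.85)

```text
time: 11.02
tool_pos: [0.6669, -0.1214, 0.0524]
tool_rot: [3.128, -0.018, 0.002]
contact_force: [0.3, 0.2, 0.4]
opening: 0.0781
```

```bash
python3 - <<'E'
from ov import *
go([.6653,-.1208,.0525],0)
p=ov("z7",.031,.0135,.0065,.0165)
E
```

```text
t 11.025 pos [ 0.6669 -0.1214  0.0524] rot [ 3.128e+00 -1.800e-02  2.000e-03] need [-1.6 -0.6 -0.1] turn 0.0018072507576594177
```

View pics/z7.png

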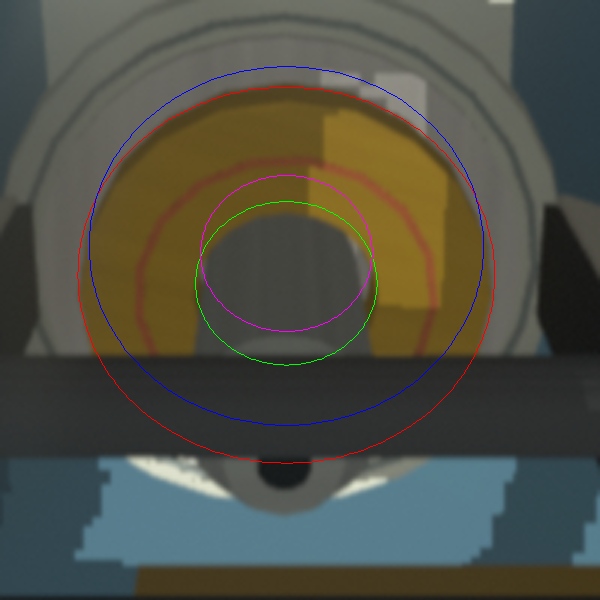

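Call:
servo_tool(targets="-1 0 -15 0; 0 0 -30 0; 0 0 -30 0; 0 0 -15 0; -25 -40 0 0; -25 -40 0 0; -25 -40 0 0; -25 -40 0 0; -25 -40 0 0; -25 -40 0 0; -20 -30 0 0; 0 0 0 0; 0 0 0 0", hand=1)

```text
time: 12.7
tool_pos: [0.4889, 0.1563, 0.1423]
tool_rot: [3.128, -0.023, 0.0]
contact_force: [1.3, -0.6, 1.1]
opening: 0.0921
```

```bash
python3 - <<'E'
from h import *
p=shot("wrist","w8");go([.4885,.158,.12],0)
for d in cams.cut_out(p,"bearing_large_centre")[:2]: print(d["score"]); ell(p,d["region"],.012)
E
```

```text
t 12.75 pos [0.4889 0.1561 0.1422] rot [ 3.128 -0.023 -0.   ] need [-0.9 -2.2 22.2] turn -0.0002879873532561916
0.65
ell [313.2 243.7] [75.2 76. ] [0.487  0.1559 0.012 ]
0.49
ell [320.4  32.5] [163.9 189.9] [0.6322 0.1509 0.012 ]
```

View pics/w8.png

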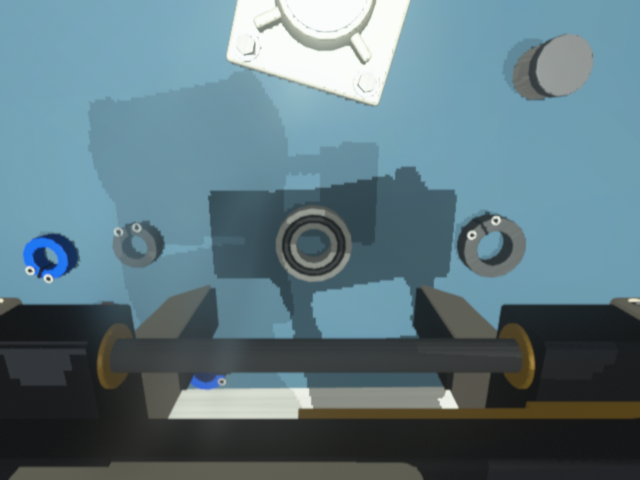

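```bash
python3 - <<'E'
from h import *
go([.487,.1560,.0605],0); go([.487,.1560,.0175],0)
E
```

```text
t 12.8 pos [0.489  0.1558 0.1421] rot [ 3.128e+00 -2.300e-02 -1.000e-03] need [-3.9 -1.3 81.5] turn -0.0009332270253961106
t 12.8 pos [0.489  0.1558 0.1421] rot [ 3.128e+00 -2.300e-02 -1.000e-03] need [ -4.8  -1.9 124.5] turn -0.0009332270253961106
```

Call:
servo_tool(targets="-2 -1 30 0; -2 -1 30 0; 0 0 20 0; 0 0 0 0; 0 0 0 0")

```text
time: 13.42
tool_pos: [0.4911, 0.1526, 0.061]
tool_rot: [3.128, -0.027, -0.008]
contact_force: [0.1, 0.2, 0.5]
opening: 0.092
```

```bash
python3 - <<'E'
from h import *
p=shot("wrist","w9")
for d in cams.cut_out(p,"bearing_large_centre")[:1]: print(d["score"]); ell(p,d["region"],.013)
go([.487,.1560,.0175],0)
E
```

```text
0.9
ell [308.2 286.6] [103.8 104.9] [0.4879 0.1558 0.013 ]
t 13.525 pos [0.491  0.1529 0.0612] rot [ 3.128 -0.027 -0.008] need [-5.3 -3.7 43.5] turn -0.007758627328706247
```

View pics/w9.png

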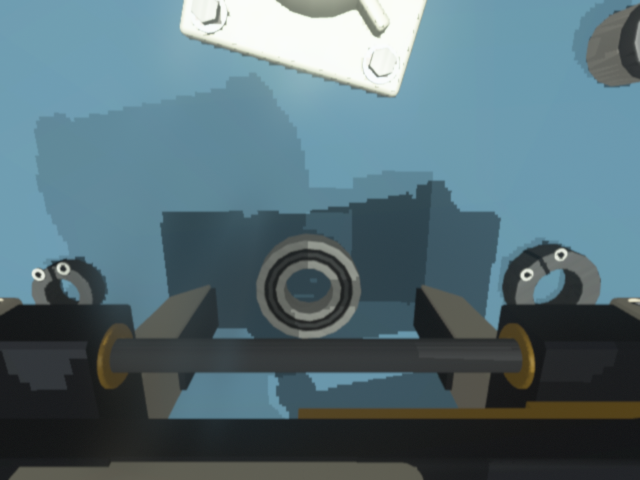

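Call:
servo_tool(targets="-4.5 -3.5 8 -0.008; 0 0 15 0; 0 0 12 0; 0 0 6 0; 0 0 0 0")

```text
time: 14.15
tool_pos: [0.4877, 0.1563, 0.0178]
tool_rot: [3.128, -0.028, 0.001]
contact_force: [-0.5, -0.9, 0.3]
opening: 0.0919
```

```bash
python3 - <<'E'
from h import *
go([.4877,.1557,.0175],0)
E
```

```text
t 14.15 pos [0.4877 0.1563 0.0178] rot [ 3.128e+00 -2.800e-02  1.000e-03] need [0.  0.6 0.3] turn 0.0012111562079253346
```

Call:
servo_tool(targets="0 0.6 0 0; 0 0 0 0; 0 0 0 0; 0 0 0 0; 0 0 0 0; 0 0 0 0; 0 0 -20 0; 0 0 -30 0; 0 0 -35 0; 0 0 -30 0", hand=0.5, squeeze=25)

```text
time: 15.4
tool_pos: [0.4825, 0.1568, 0.1335]
tool_rot: [3.127, -0.021, 0.001]
contact_force: [-0.5, 0.1, -2.3]
opening: 0.0576
```

```bash
python3 - <<'E'
from h import *
go([.650,-.1208,.14],0)
E
```

```text
t 15.4 pos [0.4825 0.1568 0.1335] rot [ 3.127e+00 -2.100e-02  1.000e-03] need [167.3 277.7   1.2] turn 0.0009116748787691975
```

Call:
servo_tool(targets="20 34 0 0; 27 45 0 0; 27 45 0 0; 27 45 0 0; 27 45 0 0; 20 35 0 0; 12 18 0 0; 0 0 0 0; 0 0 0 0")

```text
time: 16.52
tool_pos: [0.6465, -0.1168, 0.1415]
tool_rot: [3.129, -0.022, 0.003]
contact_force: [0.5, 1.0, -1.6]
opening: 0.0579
```

```bash
python3 - <<'E'
from ov import *
shot("wrist","w10")
go([.6645,-.1208,.12],0)
p=ov("z10",.029,.0135,.0018,.0178)
E
```

```text
t 16.575 pos [ 0.6465 -0.1167  0.1416] rot [ 3.129 -0.022  0.004] need [17.5  3.9 22. ] turn 0.00353649461033001
```

View pics/z10.png

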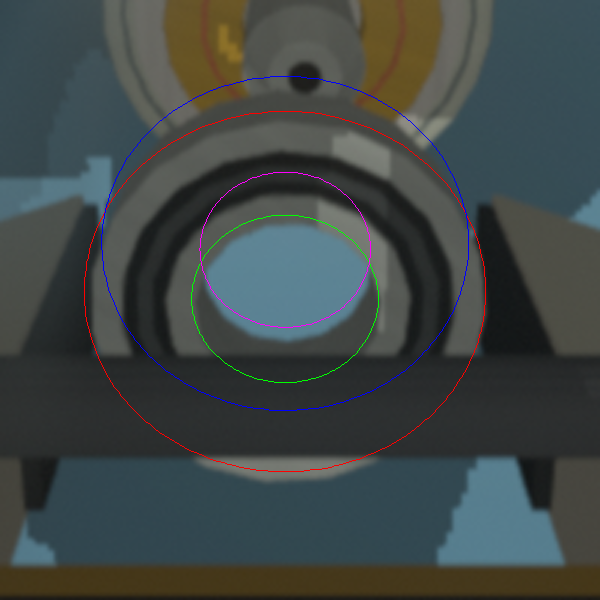

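View pics/w10.png

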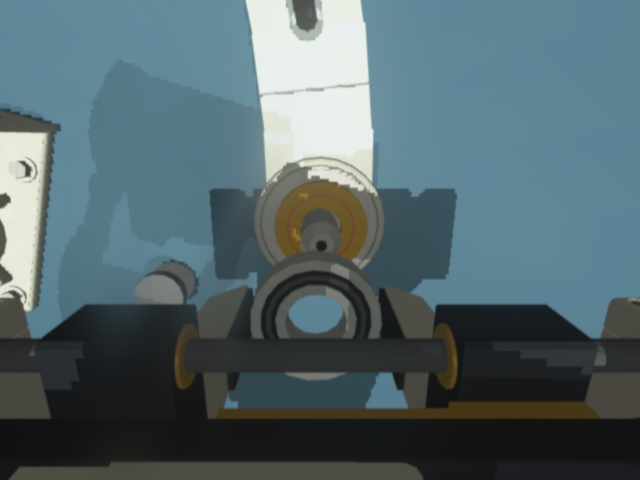

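Call:
servo_tool(targets="9 2 8 0; 9 2 12 0; 0 0 8 0; 0 0 0 0; 0 0 0 0")

```text
time: 17.25
tool_pos: [0.666, -0.1188, 0.1117]
tool_rot: [3.13, -0.021, 0.007]
contact_force: [0.4, -0.3, -1.0]
opening: 0.0579
```

```bash
python3 - <<'E'
from ov import *
go([.6655,-.1208,.106],0)
p=ov("z11",.029,.0135,.0018,.0178)
E
```

```text
t 17.25 pos [ 0.666  -0.1188  0.1117] rot [ 3.13  -0.021  0.007] need [-0.6  1.9  5.7] turn 0.006507160378894206
```

View pics/z11.png

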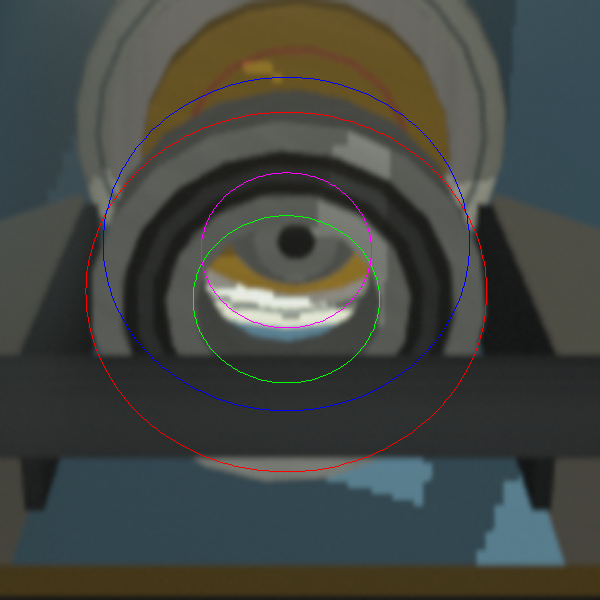

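```bash
python3 - <<'E'
from h import *
p=cams.read_camera("wrist");X=ray(p,318.3,300.,.086);print(X)
go([.6656,-.1208,.100],0)
E
```

```text
[ 0.66439216 -0.12075557  0.086     ]
t 17.35 pos [ 0.666  -0.1189  0.1119] rot [ 3.13  -0.021  0.006] need [-0.6  1.8 11.9] turn 0.006388634804497695
```

Call:
servo_tool(targets="-0.5 1.8 1 0.006; 0 0 4 0; 0 0 4 0; 0 0 0 0")

```text
time: 17.85
tool_pos: [0.6657, -0.1211, 0.1031]
tool_rot: [3.13, -0.022, -0.0]
contact_force: [0.3, -0.6, -2.2]
opening: 0.0577
```

```bash
python3 - <<'E'
from ov import *
go([.6656,-.1208,.0638],0)
p=ov("z12",.029,.0135,.0018,.0178)
E
```

```text
t 17.85 pos [ 0.6657 -0.1211  0.1031] rot [ 3.13  -0.022 -0.   ] need [-1.  -0.8 39.3] turn -0.00040714405747754867
```

View pics/z12.png

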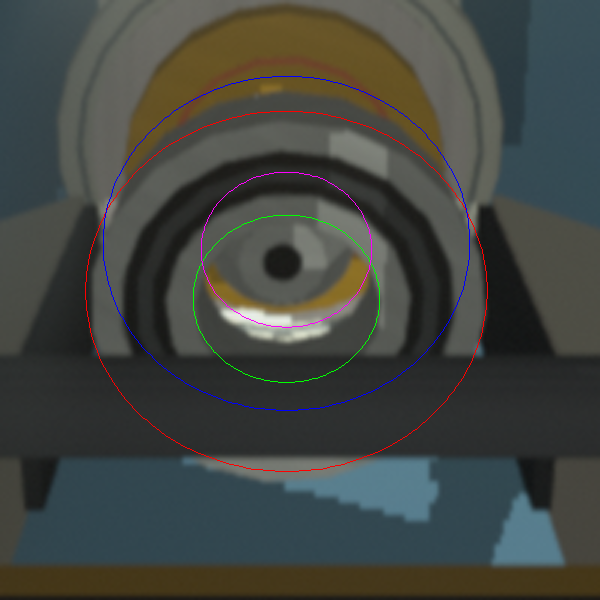

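Call:
servo_tool(targets="0 -0.4 5 0; -0.3 0 7 0; -0.3 -0.3 7 0; -0.3 0 7 0; 0 0 6 0; 0 0 0 0")

```text
time: 18.65
tool_pos: [0.6653, -0.1207, 0.0683]
tool_rot: [3.13, -0.021, -0.0]
contact_force: [-0.7, 0.0, -2.6]
opening: 0.0577
```

```bash
python3 - <<'E'
from ov import *
go([.6656,-.1208,.0638],0)
p=ov("z13",.029,.0135,.0018,.0178)
E
```

```text
t 18.65 pos [ 0.6653 -0.1207  0.0683] rot [ 3.13  -0.021 -0.   ] need [0.2 0.1 4.5] turn -0.00018920793029053584
```

View pics/z13.png

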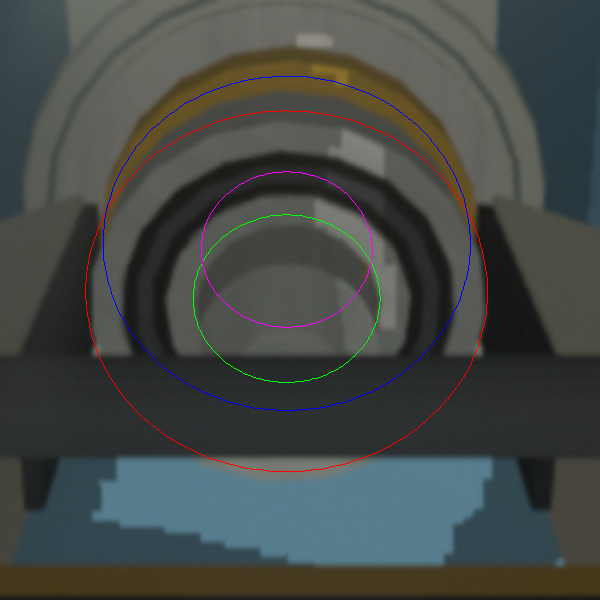

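Call:
servo_tool(targets="0 0 3 0; 0 0 1.5 0; 0 0 1 0; 0 0 1.5 0; 0 0 2 0")

```text
time: 19.32
tool_pos: [0.6661, -0.1209, 0.0645]
tool_rot: [3.128, -0.024, 0.0]
contact_force: [-6.2, 1.1, 12.7]
opening: 0.0576
```

Call:
servo_tool(targets="-0.8 0 0 0; 0 0 2 0; 0 0 2 0")

```text
time: 19.7
tool_pos: [0.6657, -0.121, 0.0644]
tool_rot: [3.128, -0.027, 0.0]
contact_force: [-8.8, 2.1, 15.6]
opening: 0.0575
```

```bash
python3 - <<'E'
from ov import *
p=cams.read_camera("scene");cv2.imwrite("pics/s14.png",cv2.resize(p["color"][180:280,190:290,::-1],(600,600),interpolation=cv2.INTER_CUBIC))
p=ov("z14",.029,.0135,.0018,.0178)
E
```

```text
(no output)
```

View pics/s14.png

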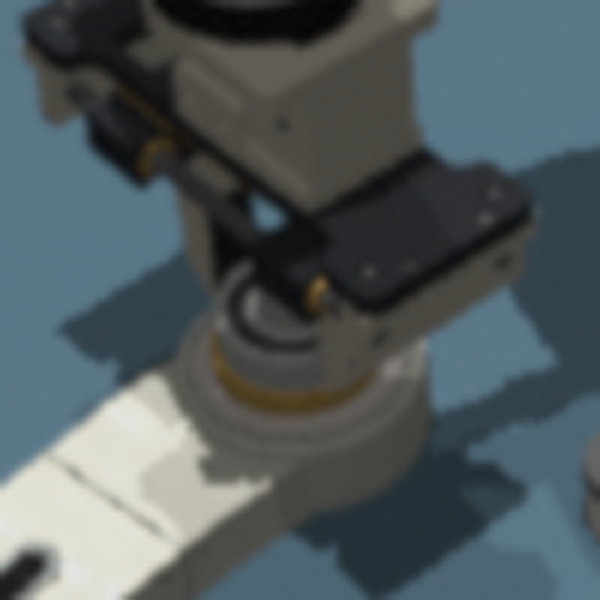

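View pics/z14.png

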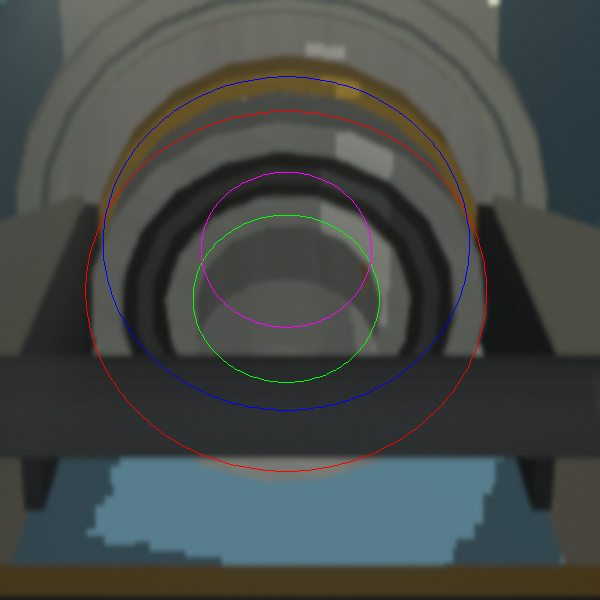

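Call:
servo_tool(targets="0 0 0 0; 0 0 0 0; 0 0 0 0; 0 0 0 0", hand=0.8)

```text
time: 20.3
tool_pos: [0.6663, -0.1212, 0.0644]
tool_rot: [3.127, -0.028, 0.0]
contact_force: [-0.2, 0.7, -0.8]
opening: 0.0733
```

```bash
python3 - <<'E'
from ov import *
go([.6656,-.1208,.0638],0)
p=ov("z15",.029,.0135,.0018,.0178)
E
```

```text
t 20.3 pos [ 0.6663 -0.1212  0.0644] rot [ 3.127 -0.028  0.   ] need [-0.7 -0.4  0.6] turn 0.00028571311222824747
```

View pics/z15.png

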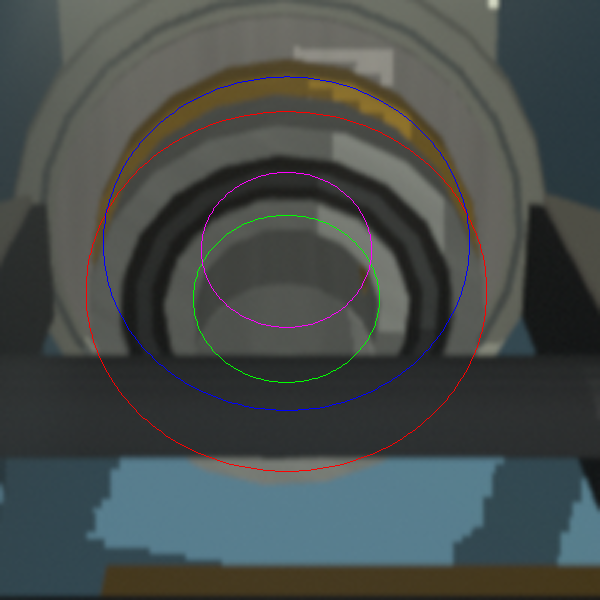

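Call:
servo_tool(targets="-0.5 0 -20 0; 0 0 -40 0; 0 0 -20 0; -30 -23 0 0; -36 -28 0 0; -36 -28 0 0; -36 -28 0 0; -30 -22 0 0; -15 -10 0 0; 0 0 0 0; 0 0 0 0", hand=0.85)

```text
time: 21.72
tool_pos: [0.4797, 0.0216, 0.1525]
tool_rot: [3.124, -0.048, -0.0]
contact_force: [-0.3, -0.0, 0.4]
opening: 0.0781
```

```bash
python3 - <<'E'
from h import *
p=shot("wrist","w16")
for d in cams.cut_out(p,"collar_large_centre")[:2]: print(d["score"]); ell(p,d["region"],.012)
go([.484,.018,.06],0)
E
```

```text
0.59
ell [317.4 236.6] [59.7 61.3] [0.4842 0.0172 0.012 ]
t 21.825 pos [0.4795 0.0214 0.152 ] rot [ 3.124e+00 -4.700e-02 -1.000e-03] need [ 0.1  1.8 92.1] turn -0.0007013238713957648
```

View pics/w16.png

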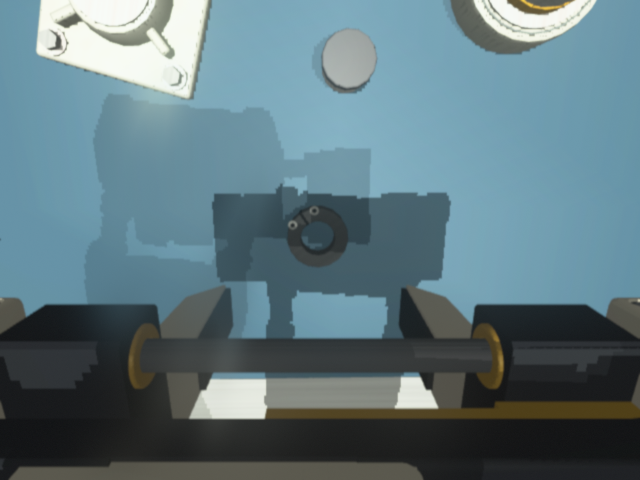

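Call:
servo_tool(targets="0 1 8 0; 0 1 12 0; 0 0.5 14 0; 0 0.5 14 0; 0 0 14 0; 0 0 14 0; 0 0 14 0; 0 0 6 0; 0 0 0 0")

```text
time: 22.95
tool_pos: [0.4835, 0.0142, 0.0457]
tool_rot: [3.125, -0.04, -0.004]
contact_force: [0.2, 1.0, 0.9]
opening: 0.0781
```

```bash
python3 - <<'E'
from h import *
p=shot("wrist","w17")
for d in cams.cut_out(p,"collar_large_centre")[:1]: print(d["score"]); ell(p,d["region"],.013)
go([.4842,.0172,.0175],0)
E
```

```text
0.84
ell [307.2 289.4] [93.1 95.1] [0.4853 0.0176 0.013 ]
t 23.05 pos [0.4838 0.0142 0.0465] rot [ 3.124 -0.041 -0.004] need [-0.8 -3.5 28.9] turn -0.00412957023002658
```

View pics/w17.png

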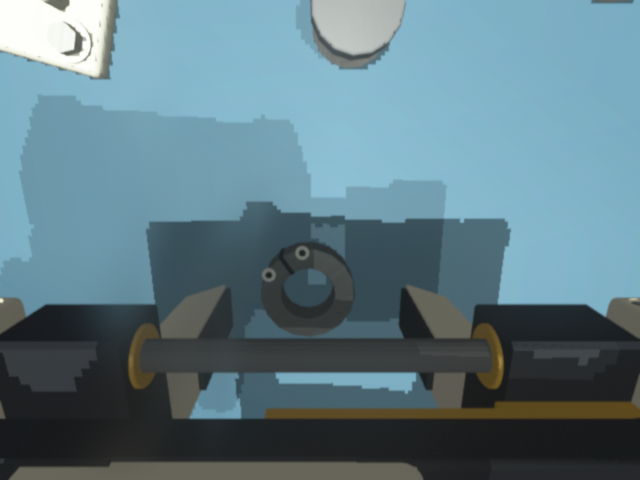

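Call:
servo_tool(targets="0 -2 6 -0.004; 0 -1.8 9 0; 0 0 8 0; 0 0 4 0; 0 0 1 0; 0 0 0 0")

```text
time: 23.8
tool_pos: [0.4856, 0.0178, 0.0171]
tool_rot: [3.124, -0.043, 0.0]
contact_force: [0.2, 0.5, 0.3]
opening: 0.0782
```

```bash
python3 - <<'E'
from h import *
go([.4850,.0176,.0175],0)
E
```

```text
t 23.8 pos [0.4856 0.0178 0.0171] rot [ 3.124 -0.043  0.   ] need [-0.6  0.2 -0.4] turn 0.0004017964890286052
```

Call:
servo_tool(targets="-0.6 0 -0.3 0; 0 0 0 0; 0 0 0 0; 0 0 0 0; 0 0 0 0; 0 0 0 0", hand=0.4, squeeze=25)

```text
time: 24.55
tool_pos: [0.4854, 0.0177, 0.018]
tool_rot: [3.124, -0.044, 0.0]
contact_force: [0.2, 0.1, -0.7]
opening: 0.0478
```

Call:
servo_tool(targets="0 0 -20 0; 0 0 -40 0; 0 0 -45 0; 0 0 -20 0; 0 0 0 0")

```text
time: 25.18
tool_pos: [0.4785, 0.0201, 0.1451]
tool_rot: [3.124, -0.04, 0.0]
contact_force: [-0.1, -0.7, -2.1]
opening: 0.0478
```

```bash
python3 - <<'E'
from h import *
go([.650,-.1208,.145],0)
E
```

```text
t 25.175 pos [0.4785 0.0201 0.1451] rot [ 3.124 -0.04   0.   ] need [171.4 140.8   9.3] turn 0.00016183753739085205
```

Call:
servo_tool(targets="38 32 0 0; 45 37 0 0; 45 37 0 0; 30 25 4 0; 12 10 4 0; 0 0 0 0; 0 0 0 0")

```text
time: 26.05
tool_pos: [0.648, -0.1235, 0.1324]
tool_rot: [3.13, -0.022, 0.001]
contact_force: [-0.0, 0.8, -1.4]
opening: 0.0478
```

```bash
python3 - <<'E'
from ov import *
shot("wrist","w18")
go([.6645,-.1208,.112],0)
p=ov("z18",.024,.0135,.002,.018)
E
```

```text
t 26.1 pos [ 0.6479 -0.1234  0.1325] rot [ 3.13e+00 -2.20e-02  1.00e-03] need [16.2 -2.8 20.8] turn 0.0013330495663037567
```

View pics/w18.png

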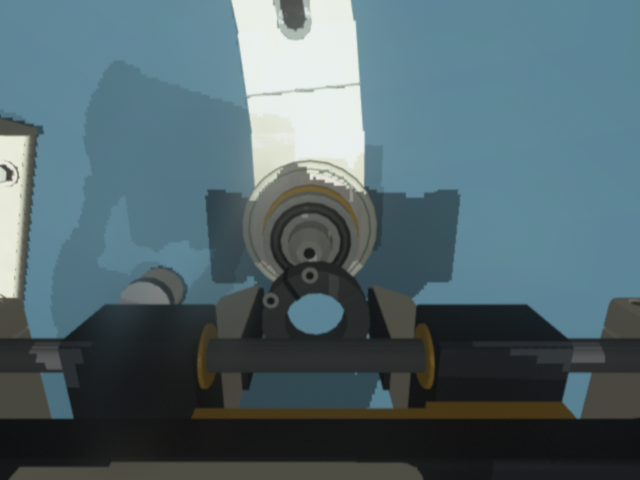

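View pics/z18.png

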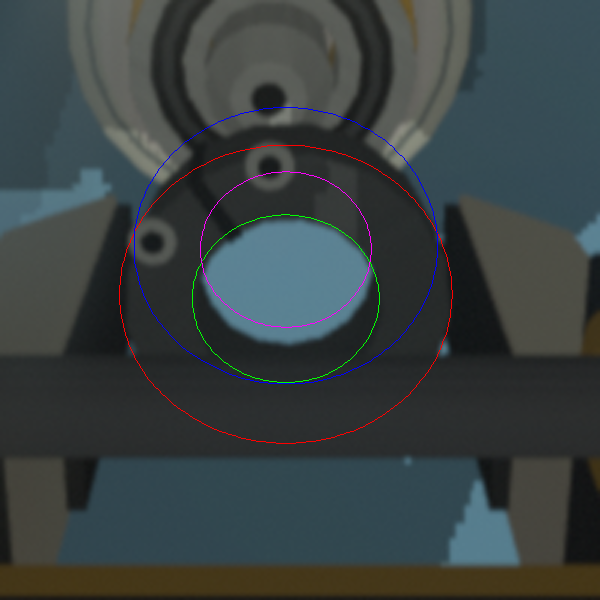

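Call:
servo_tool(targets="9 -1 6 0; 8 -1.5 8 0; 0 0 4 0; 0 0 0 0; 0 0 0 0")

```text
time: 26.78
tool_pos: [0.6665, -0.1193, 0.1148]
tool_rot: [3.129, -0.024, 0.003]
contact_force: [0.9, -0.9, -1.7]
opening: 0.0476
```

```bash
python3 - <<'E'
from ov import *
go([.6657,-.1208,.10],0)
p=ov("z19",.024,.0135,.002,.018)
E
```

```text
t 26.775 pos [ 0.6665 -0.1193  0.1148] rot [ 3.129e+00 -2.400e-02  3.000e-03] need [-1.2  1.3 14.8] turn 0.0033709869956943805
```

View pics/z19.png

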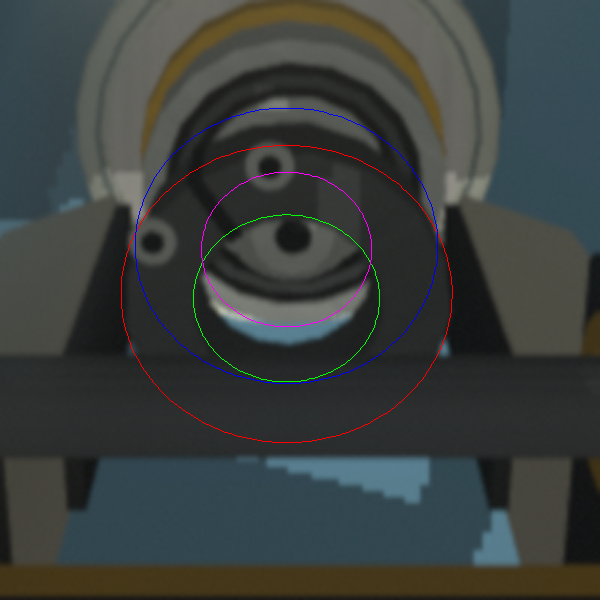

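Call:
servo_tool(targets="-0.8 1.3 2 0.003; 0 0 5 0; 0 0 5 0; 0 0 0 0")

```text
time: 27.32
tool_pos: [0.6657, -0.1212, 0.1023]
tool_rot: [3.129, -0.024, -0.0]
contact_force: [0.4, -0.0, -2.3]
opening: 0.0479
```

```bash
python3 - <<'E'
from ov import *
go([.6657,-.1208,.080],0)
p=ov("z20",.024,.0135,.002,.018)
E
```

```text
t 27.325 pos [ 0.6657 -0.1212  0.1023] rot [ 3.129 -0.024 -0.   ] need [-0.5 -0.6 22.2] turn -0.0003528621219786032
```

View pics/z20.png

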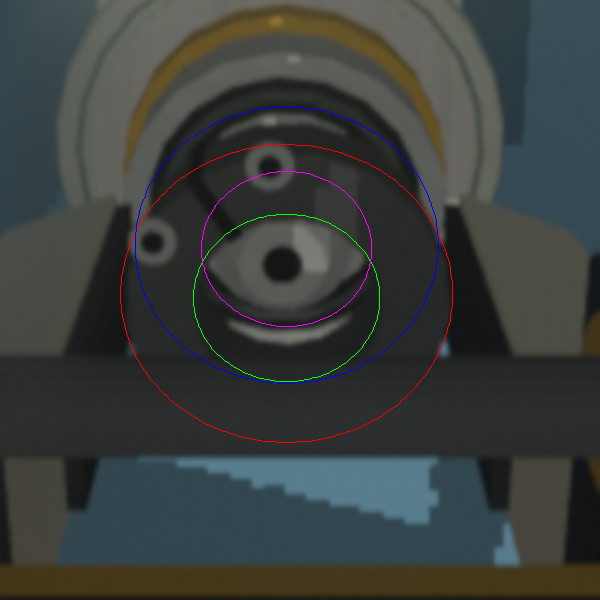

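Call:
servo_tool(targets="0 -0.4 4 0; -0.2 0 5 0; -0.2 0 5 0; 0 0 4 0; 0 0 0 0")

```text
time: 28.0
tool_pos: [0.6659, -0.1209, 0.0832]
tool_rot: [3.129, -0.024, -0.0]
contact_force: [0.1, 0.2, -0.6]
opening: 0.0475
```

Call:
servo_tool(targets="-0.3 0 1.5 0; 0 0 1.5 0; 0 0 1.5 0; 0 0 2 0")

```text
time: 28.5
tool_pos: [0.6659, -0.1211, 0.0799]
tool_rot: [3.128, -0.026, -0.0]
contact_force: [-7.0, 2.0, 12.9]
opening: 0.0473
```

Call:
servo_tool(targets="-0.4 0 2.5 0; -0.2 0 3 0")

```text
time: 28.75
tool_pos: [0.6659, -0.121, 0.0798]
tool_rot: [3.127, -0.029, 0.001]
contact_force: [-8.8, 2.3, 16.5]
opening: 0.0474
```

Call:
servo_tool(targets="0 0 0 0; 0 0 0 0; 0 0 0 0; 0 0 0 0", hand=0.7)

```text
time: 29.25
tool_pos: [0.6666, -0.1212, 0.081]
tool_rot: [3.126, -0.032, 0.0]
contact_force: [-0.5, 0.2, -0.8]
opening: 0.0641
```

```bash
python3 - <<'E'
from ov import *
p=cams.read_camera("scene");cv2.imwrite("pics/s21.png",cv2.resize(p["color"][180:280,190:290,::-1],(600,600),interpolation=cv2.INTER_CUBIC))
p=ov("z21",.024,.0135,.002,.018)
E
```

```text
(no output)
```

View pics/z21.png

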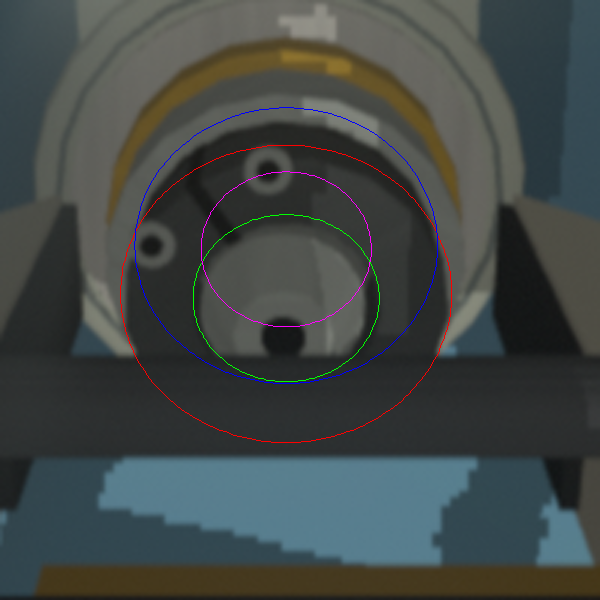

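Call:
servo_tool(targets="-0.5 0 -20 0; 0 0 -35 0; -10 8 -5 0; -20 18 0 0; -24 22 0 0; -24 22 0 0; -24 22 0 0; -24 22 0 0; -24 22 0 0; -18 16 0 0; -8 8 0 0; 0 0 0 0", hand=0.8)

```text
time: 30.85
tool_pos: [0.4777, -0.2864, 0.143]
tool_rot: [3.125, -0.032, -0.001]
contact_force: [1.1, 0.2, 0.2]
opening: 0.0733
```

```bash
python3 - <<'E'
from h import *
p=shot("wrist","w22")
for d in cams.cut_out(p,"bearing_small_centre")[:2]: print(d["score"]); X=ell(p,d["region"],.010)
go([.4875,-.285,.05],0)
E
```

```text
0.58
ell [311.1 230.4] [58.5 59.5] [ 0.4867 -0.2855  0.01  ]
t 30.95 pos [ 0.4784 -0.2857  0.143 ] rot [ 3.125e+00 -3.200e-02  1.000e-03] need [ 6.1 -2.3 93.2] turn 0.0006812168272452013
```

View pics/w22.png

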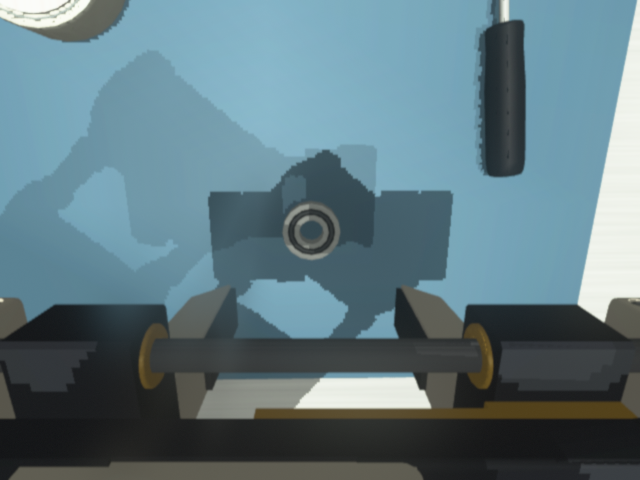

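Call:
servo_tool(targets="2 0 8 0; 2 0 14 0; 1 0 15 0; 0 0 15 0; 0 0 15 0; 0 0 15 0; 0 0 8 0; 0 0 0 0")

```text
time: 31.95
tool_pos: [0.4875, -0.2849, 0.0447]
tool_rot: [3.128, -0.029, 0.004]
contact_force: [-0.3, 0.1, 0.3]
opening: 0.0733
```

```bash
python3 - <<'E'
from h import *
p=shot("wrist","w23")
for d in cams.cut_out(p,"bearing_small_centre")[:1]: print(d["score"]); X=ell(p,d["region"],.0115)
go([X[0],X[1],.0175],0)
E
```

```text
0.61
ell [314.9 291.3] [85.1 86.8] [ 0.4877 -0.2852  0.0115]
t 32.05 pos [ 0.4879 -0.2852  0.0456] rot [ 3.127 -0.03   0.004] need [-1.  -0.3 28.1] turn 0.003685582179719926
```

View pics/w23.png

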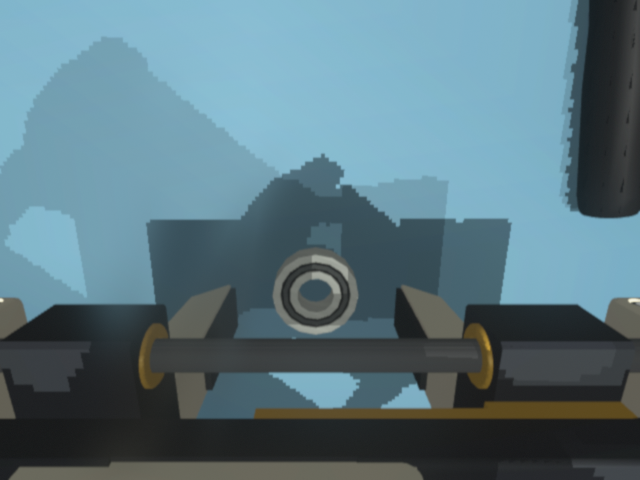

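Call:
servo_tool(targets="0 0 6 0.004; -0.5 0 9 0; -0.5 0 8 0; 0 0 4 0; 0 0 1 0; 0 0 0 0")

```text
time: 32.8
tool_pos: [0.4883, -0.2861, 0.0167]
tool_rot: [3.126, -0.032, -0.001]
contact_force: [0.3, -0.0, -0.3]
opening: 0.0737
```

```bash
python3 - <<'E'
from h import *
go([.4877,-.2852,.0175],0)
E
```

```text
t 32.8 pos [ 0.4883 -0.2861  0.0167] rot [ 3.126e+00 -3.200e-02 -1.000e-03] need [-0.5 -0.8 -0.9] turn -0.0006121058093042642
```

Call:
servo_tool(targets="-1 -0.8 -0.8 0; 0 0 0 0; 0 0 0 0; 0 0 0 0; 0 0 0 0; 0 0 0 0", hand=0.35, squeeze=20)

```text
time: 33.55
tool_pos: [0.4875, -0.2854, 0.018]
tool_rot: [3.125, -0.033, -0.001]
contact_force: [0.2, -0.2, 0.7]
opening: 0.0438
```

Call:
servo_tool(targets="0 0 -20 0; 0 0 -35 0; 0 0 -40 0; 0 0 -20 0; 0 0 0 0")

```text
time: 34.17
tool_pos: [0.4828, -0.2828, 0.1348]
tool_rot: [3.127, -0.03, -0.001]
contact_force: [-0.0, 0.0, -1.5]
opening: 0.0436
```

```bash
python3 - <<'E'
from h import *
go([.645,.148,.13],0)
E
```

```text
t 34.175 pos [ 0.4828 -0.2828  0.1348] rot [ 3.127e+00 -3.000e-02 -1.000e-03] need [ 161.7 -431.     3.5] turn -0.0006581572765207433
```

Call:
servo_tool(targets="8 -30 0 0; 16 -45 0 0; 18 -50 0 0; 18 -50 0 0; 18 -50 0 0; 18 -50 0 0; 18 -50 0 0; 18 -50 0 0; 15 -35 0 0; 8 -15 0 0; 0 0 0 0; 0 0 0 0")

```text
time: 35.67
tool_pos: [0.6363, 0.1548, 0.1136]
tool_rot: [3.129, -0.006, -0.003]
contact_force: [0.4, -0.3, -0.7]
opening: 0.044
```

```bash
python3 - <<'E'
from ov import *
shot("wrist","w24")
go([.655,.148,.105],0)
p=ov("z24",.022,.00925,.004,.018)
E
```

```text
t 35.725 pos [0.6363 0.1547 0.1137] rot [ 3.129 -0.006 -0.004] need [18.7  6.5  8.9] turn -0.0037625707343540427
```

View pics/w24.png

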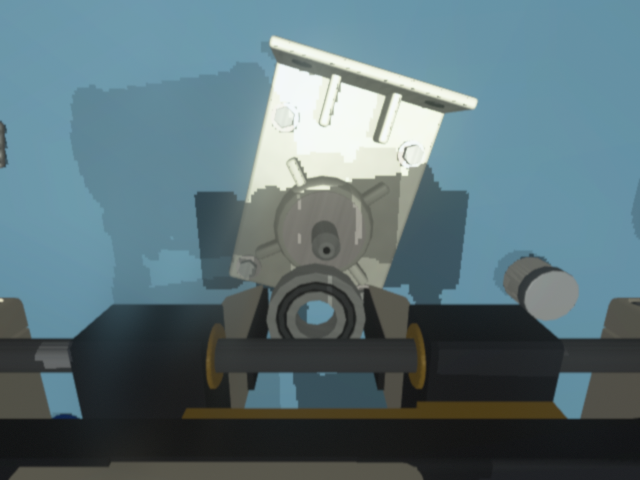

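View pics/z24.png

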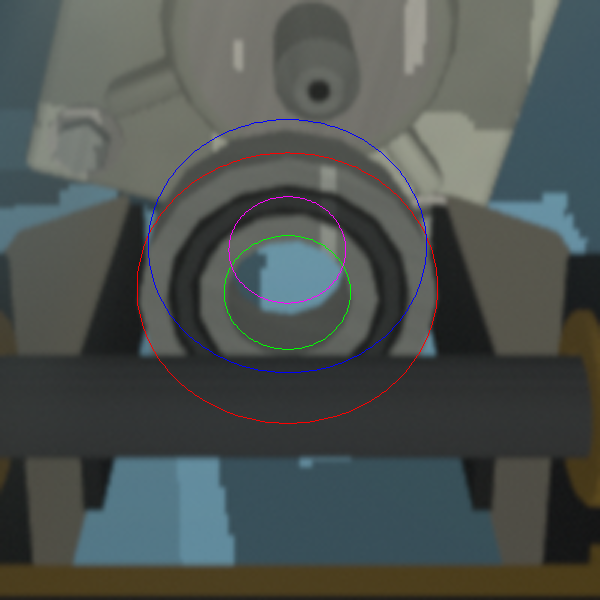

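```bash
python3 - <<'E'
from h import *
p=cams.read_camera("wrist");X=ray(p,325.7,250.,.068);print(X)
go([X[0]+.0007,X[1],.094],0)
E
```

```text
[0.65410873 0.14814529 0.068     ]
t 35.825 pos [0.6367 0.1545 0.1146] rot [ 3.129 -0.008 -0.004] need [17.9  6.  20.8] turn -0.004416411199859471
```

Call:
servo_tool(targets="8 3 4 -0.004; 8 3 7 0; 2 0 6 0; 0 0 2 0; 0 0 0 0; 0 0 0 0")

```text
time: 36.58
tool_pos: [0.6563, 0.1459, 0.0945]
tool_rot: [3.129, -0.008, -0.003]
contact_force: [-0.3, -0.5, -0.6]
opening: 0.0439
```

```bash
python3 - <<'E'
from ov import *
go([.6548,.1481,.090],0)
p=ov("z25",.022,.00925,.004,.018)
E
```

```text
t 36.575 pos [0.6563 0.1459 0.0945] rot [ 3.129e+00 -8.000e-03 -3.000e-03] need [-1.5 -2.3  4.4] turn -0.002503958437636289
```

View pics/z25.png

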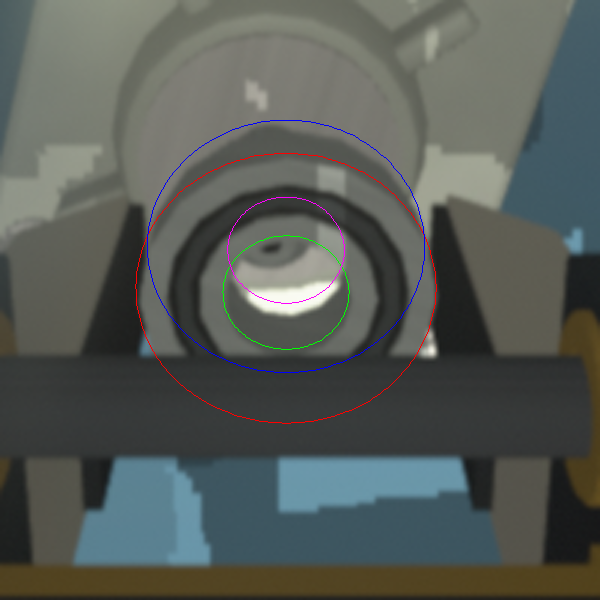

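```bash
python3 - <<'E'
from h import *
p=cams.read_camera("wrist");X=ray(p,310.,301.3,.068);print(X)
go([X[0]+.0007,X[1],.089],0)
E
```

```text
[0.65333525 0.14805192 0.068     ]
t 36.675 pos [0.6563 0.1459 0.0946] rot [ 3.129e+00 -8.000e-03 -3.000e-03] need [-2.4 -2.2  5.6] turn -0.002500088186843996
```

Call:
servo_tool(targets="-2 -2.2 1 -0.003; 0 0 2 0; 0 0 1 0; 0 0 0 0")

```text
time: 37.17
tool_pos: [0.6542, 0.1485, 0.0907]
tool_rot: [3.129, -0.008, 0.001]
contact_force: [0.5, 0.4, -1.6]
opening: 0.0438
```

```bash
python3 - <<'E'
from ov import *
go([.6543,.1481,.088],0)
p=ov("z26",.022,.00925,.004,.018)
E
```

```text
t 37.175 pos [0.6542 0.1485 0.0907] rot [ 3.129e+00 -8.000e-03  1.000e-03] need [0.1 0.4 2.7] turn 0.0012153844193711905
```

View pics/z26.png

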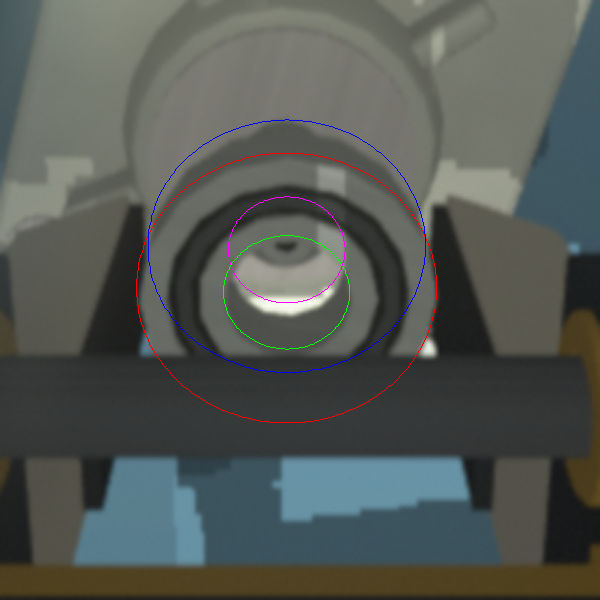

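```bash
python3 - <<'E'
from h import *
p=cams.read_camera("wrist");x,y=180,180
im=cv2.resize(p["color"][y:y+190,x:x+260,::-1],None,fx=3,fy=3,interpolation=cv2.INTER_CUBIC)
th=np.linspace(0,2*np.pi,200)
for cx,col in((.6535,(0,0,255)),(.6545,(0,255,0)),(.6555,(255,0,0))):
  for r,z in((.0045,.068),(.008,.062),(.033,.032)):
    pts=np.array([proj(p,[cx+r*np.cos(a),.1481+r*np.sin(a),z]) for a in th])
    cv2.polylines(im,[((pts-[x-.5,y-.5])*3).astype(np.int32)],True,col,1)
cv2.imwrite("pics/z27.png",im)
E
```

```text
(no output)
```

View pics/z27.png

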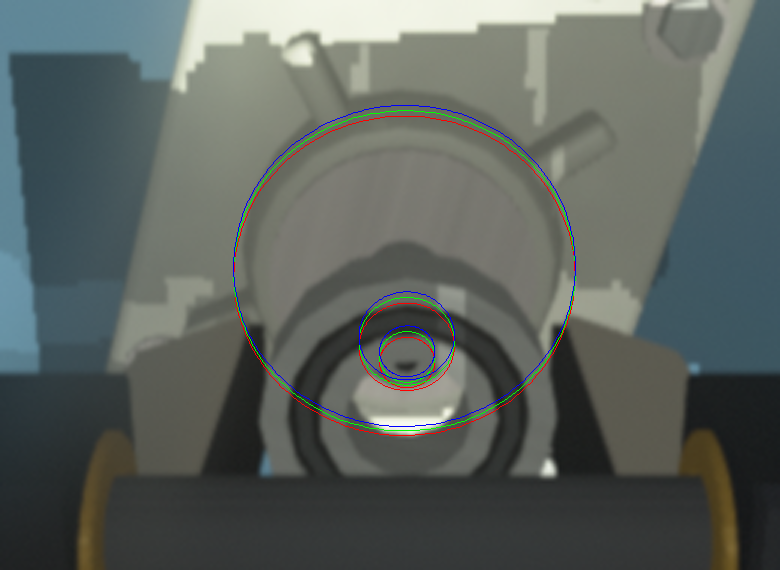

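Call:
servo_tool(targets="0.2 0.4 2 0; 0 0 3 0; 0 0 0 0")

```text
time: 37.65
tool_pos: [0.6545, 0.1479, 0.0854]
tool_rot: [3.129, -0.008, 0.001]
contact_force: [0.1, -0.2, -1.5]
opening: 0.0436
```

```bash
python3 - <<'E'
from ov import *
go([.6545,.1481,.050],0)
p=ov("z28",.022,.00925,.004,.018)
E
```

```text
t 37.65 pos [0.6545 0.1479 0.0854] rot [ 3.129e+00 -8.000e-03  1.000e-03] need [-0.3 -0.7 35.4] turn 0.0009959198962423699
```

View pics/z28.png

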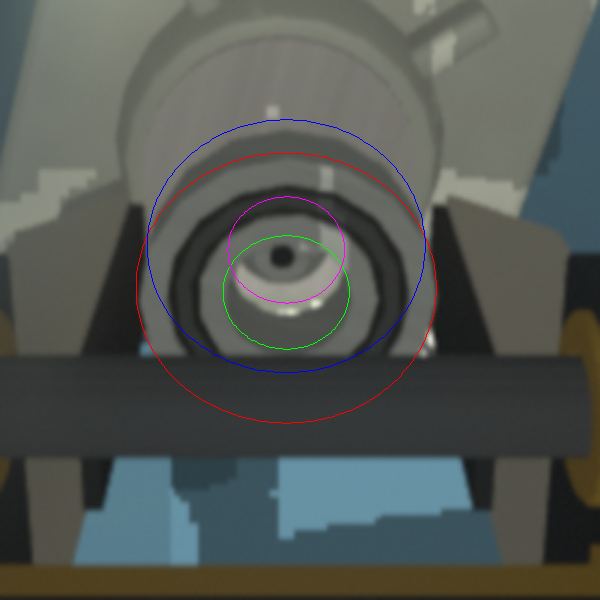

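Call:
servo_tool(targets="0 -0.8 2 0; 0 0 3 0; 0 0 3 0; 0 0 0 0")

```text
time: 38.2
tool_pos: [0.6547, 0.1487, 0.0769]
tool_rot: [3.129, -0.009, 0.001]
contact_force: [-1.0, 0.1, -1.6]
opening: 0.0436
```

```bash
python3 - <<'E'
from ov import *
go([.6545,.1485,.050],0)
p=ov("z29",.022,.00925,.004,.018)
E
```

```text
t 38.2 pos [0.6547 0.1487 0.0769] rot [ 3.129e+00 -9.000e-03  1.000e-03] need [-0.4 -0.2 26.9] turn 0.00108584049824767
```

View pics/z29.png

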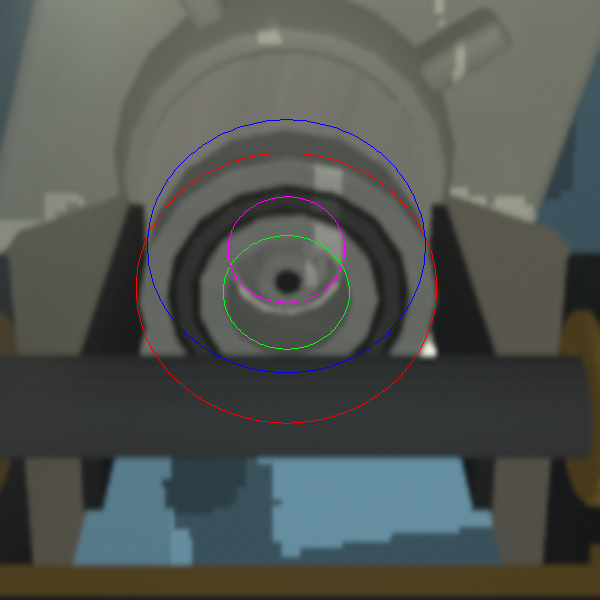

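Now on the spindle, free. Continue down.

Call:
servo_tool(targets="-0.2 0 4 0; -0.2 0 6 0; 0 -0.2 6 0; 0 0 5 0; 0 0 2 0; 0 0 0 0")

```text
time: 39.0
tool_pos: [0.6544, 0.1486, 0.0522]
tool_rot: [3.129, -0.008, 0.001]
contact_force: [0.1, -0.3, -1.0]
opening: 0.0437
```

Call:
servo_tool(targets="0 0 1.5 0; 0 0 1.5 0; 0 0 1.5 0; 0 0 2 0")

```text
time: 39.5
tool_pos: [0.6546, 0.1486, 0.0499]
tool_rot: [3.129, -0.01, 0.001]
contact_force: [-6.0, -0.8, 12.4]
opening: 0.0438
```

Call:
servo_tool(targets="-0.3 0 2.5 0; -0.3 0 3 0")

```text
time: 39.75
tool_pos: [0.6546, 0.1486, 0.0499]
tool_rot: [3.128, -0.014, 0.002]
contact_force: [-7.6, -1.0, 18.3]
opening: 0.0439
```

Call:
servo_tool(targets="0 0 0 0; 0 0 0 0; 0 0 0 0; 0 0 0 0", hand=0.65)

```text
time: 40.25
tool_pos: [0.6553, 0.1487, 0.0509]
tool_rot: [3.129, -0.016, 0.002]
contact_force: [0.2, -0.2, 0.7]
opening: 0.0595
```

```bash
python3 - <<'E'
from ov import *
p=ov("z30",.022,.00925,.004,.018)
E
```

```text
(no output)
```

View pics/z30.png

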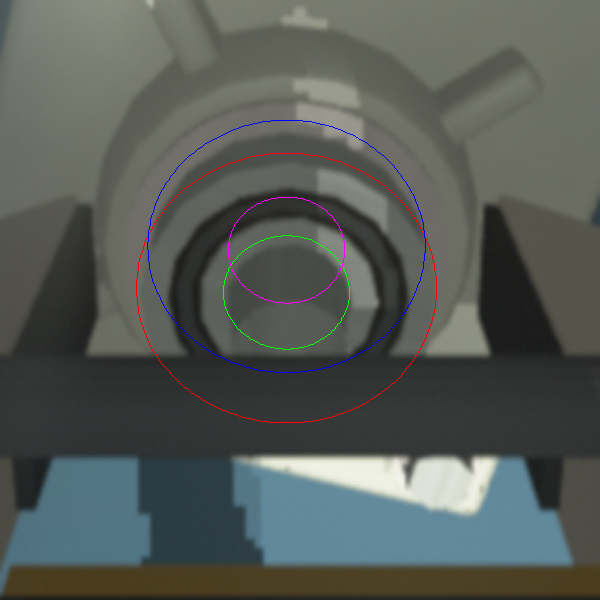

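Call:
servo_tool(targets="-0.5 0 -20 0; 0 0 -40 0; -10 -9 -20 0; -20 -17 0 0; -24 -21 0 0; -24 -21 0 0; -24 -21 0 0; -24 -21 0 0; -20 -18 0 0; -14 -12 0 0; -5 -4 0 0; 0 0 0 0; 0 0 0 0", hand=0.52)

```text
time: 41.92
tool_pos: [0.4787, 0.3007, 0.1357]
tool_rot: [3.131, -0.02, 0.003]
contact_force: [0.2, -0.2, -0.3]
opening: 0.0478
```

```bash
python3 - <<'E'
from h import *
p=shot("wrist","w31")
for d in cams.cut_out(p,"collar_small_centre")[:4]: print(d["score"]); X=ell(p,d["region"],.010)
go([.4891,.2931,.05],0)
E
```

```text
0.9
ell [282.2 316.2] [41.3 48.8] [0.4176 0.3255 0.01  ]
0.69
ell [371.4 376.1] [ 9.7 17.6] [0.3621 0.2519 0.01  ]
0.66
ell [234.  245.6] [44.5 49.6] [0.4762 0.3605 0.01  ]
t 42.025 pos [0.4787 0.3006 0.1357] rot [ 3.131e+00 -2.000e-02  3.000e-03] need [ 8.6  6.7 85.9] turn 0.002526219925840234
```

View pics/w31.png

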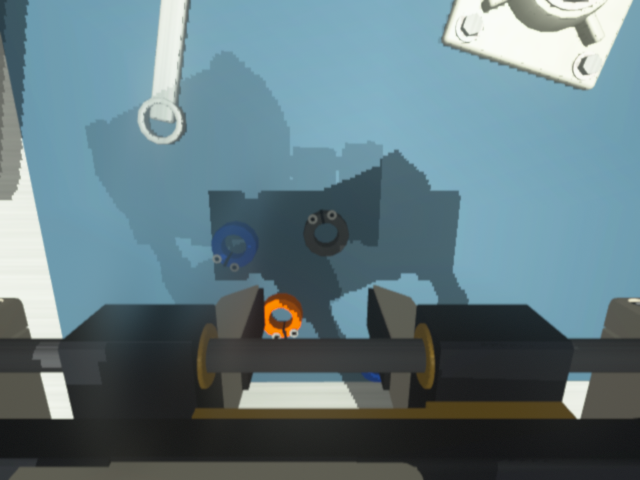

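```bash
python3 - <<'E'
from h import *
p=cams.read_camera("wrist")
X=ray(p,326,233,.011);print(X);go([X[0],X[1],.046],0)
cv2.imwrite("pics/z32.png",cv2.resize(p["color"][190:280,190:370,::-1],None,fx=4,fy=4,interpolation=cv2.INTER_CUBIC))
E
```

```text
[0.48628358 0.29120697 0.011     ]
t 42.075 pos [0.4787 0.3007 0.1356] rot [ 3.131e+00 -2.000e-02  2.000e-03] need [ 5.8  8.5 89.8] turn 0.0024903929811079806
```

View pics/z32.png

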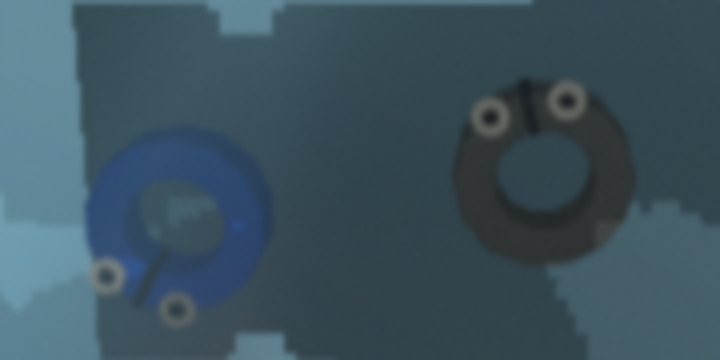

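Call:
servo_tool(targets="2 3 8 0.003; 2 3 14 0; 2 2.5 15 0; 0 0 15 0; 0 0 15 0; 0 0 14 0; 0 0 8 0; 0 0 0 0")

```text
time: 43.08
tool_pos: [0.4865, 0.2893, 0.0385]
tool_rot: [3.13, -0.017, -0.002]
contact_force: [0.2, 0.8, 0.4]
opening: 0.0477
```

```bash
python3 - <<'E'
from h import *
p=shot("wrist","w33")
go([.4863,.2912,.0175],0)
for d in cams.cut_out(p,"collar_small_centre")[:4]: print(d["score"]); X=ell(p,d["region"],.012)
cv2.imwrite("pics/z33.png",cv2.resize(p["color"][230:340,210:410,::-1],None,fx=4,fy=4,interpolation=cv2.INTER_CUBIC))
E
```

```text
t 43.125 pos [0.4867 0.2895 0.0389] rot [ 3.13e+00 -1.70e-02 -2.00e-03] need [-0.8 -2.  21.4] turn -0.0021099969136981755
0.82
ell [310.  295.5] [68.3 71. ] [0.487  0.2915 0.012 ]
0.67
ell [259.8 394.5] [32.3 42.6] [0.4293 0.319  0.012 ]
0.66
ell [176.1 310.1] [65.  70.8] [0.4796 0.3587 0.012 ]
```

View pics/z33.png

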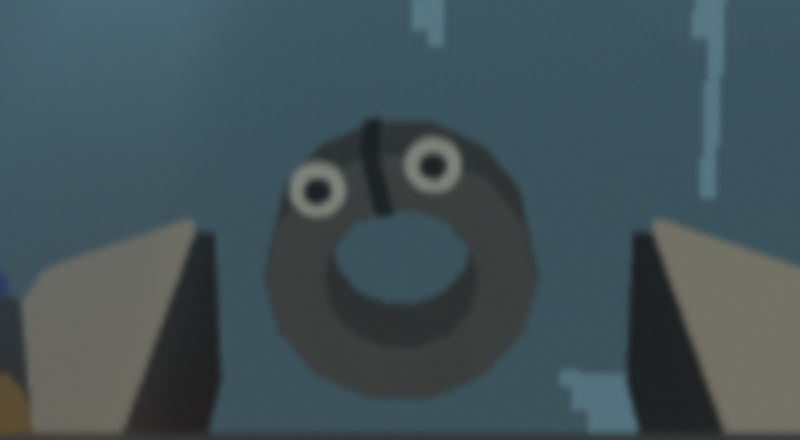

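View pics/w33.png

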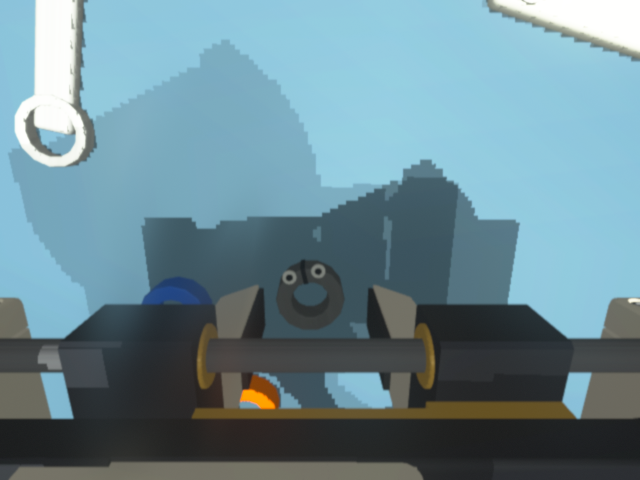

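Call:
servo_tool(targets="0 -2.2 3 -0.002; -0.2 0 7 0; 0 0 7 0; 0 0 4 0; 0 0 0 0", hand=0.47)

```text
time: 43.8
tool_pos: [0.4878, 0.292, 0.018]
tool_rot: [3.131, -0.02, 0.0]
contact_force: [-0.5, 0.0, 0.6]
opening: 0.0428
```

```bash
python3 - <<'E'
from h import *
go([.487,.2915,.0175],0)
E
```

```text
t 43.8 pos [0.4878 0.292  0.018 ] rot [ 3.131 -0.02   0.   ] need [-0.9  0.5  0.5] turn 0.0002185489486281611
```

Call:
servo_tool(targets="-0.9 0.4 0 0; 0 0 0 0; 0 0 0 0; 0 0 0 0; 0 0 0 0", hand=0.25, squeeze=20)

```text
time: 44.42
tool_pos: [0.487, 0.2916, 0.0182]
tool_rot: [3.131, -0.02, 0.0]
contact_force: [-0.9, -0.1, -0.5]
opening: 0.0336
```

Call:
servo_tool(targets="0 0 -15 0; 0 0 -35 0; 0 0 -40 0; 0 0 -20 0; 0 0 0 0")

```text
time: 45.05
tool_pos: [0.485, 0.293, 0.1353]
tool_rot: [3.132, -0.023, 0.0]
contact_force: [-0.1, -1.1, -1.4]
opening: 0.0336
```

```bash
python3 - <<'E'
from h import *
go([.640,.148,.125],0)
E
```

```text
t 45.05 pos [0.485  0.293  0.1353] rot [ 3.132 -0.023  0.   ] need [154.7 144.9  15.2] turn 0.00019744978139835112
```

Call:
servo_tool(targets="10 9 0 0; 20 18 0 0; 24 23 0 0; 24 23 0 0; 24 23 0 0; 24 23 0 0; 18 17 0 0; 8 8 0 0; 0 0 0 0; 0 0 0 0")

```text
time: 46.3
tool_pos: [0.64, 0.1382, 0.1285]
tool_rot: [3.128, -0.006, -0.001]
contact_force: [0.8, 1.0, -0.2]
opening: 0.0336
```

```bash
python3 - <<'E'
from ov import *
shot("wrist","w34")
go([.6545,.1485,.095],0)
p=ov("z34",.017,.00925,.0042,.0182)
E
```

```text
t 46.35 pos [0.64   0.1383 0.1286] rot [ 3.128e+00 -6.000e-03 -1.000e-03] need [ 14.3 -10.6  33.5] turn -0.0006745119492248541
```

View pics/w34.png

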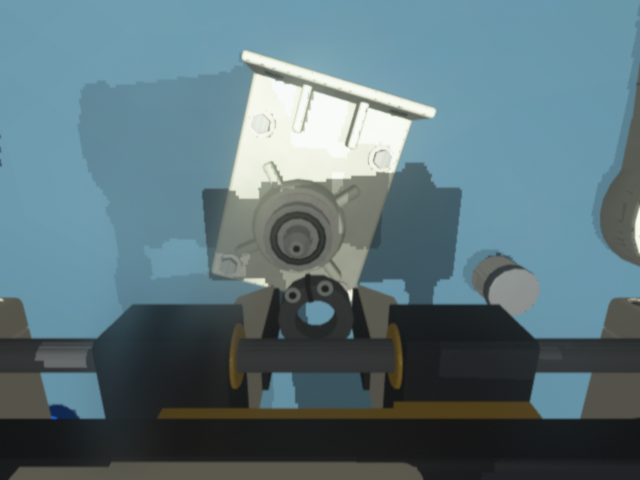

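View pics/z34.png

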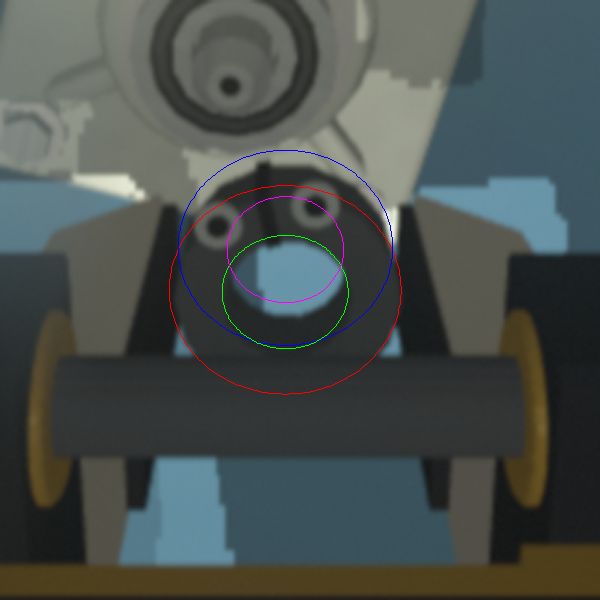

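Call:
servo_tool(targets="5 -4 6 0; 6 -5 8 0; 3 -2 8 0; 0 0 7 0; 0 0 4 0; 0 0 0 0; 0 0 0 0")

```text
time: 47.28
tool_pos: [0.6543, 0.1515, 0.0931]
tool_rot: [3.128, -0.005, 0.002]
contact_force: [0.6, -0.5, -1.1]
opening: 0.0332
```

```bash
python3 - <<'E'
from ov import *
go([.6548,.1486,.086],0)
p=ov("z35",.017,.00925,.0042,.0182)
E
```

```text
t 47.275 pos [0.6543 0.1515 0.0931] rot [ 3.128e+00 -5.000e-03  2.000e-03] need [0.5 2.8 7.1] turn 0.0018700043613177897
```

View pics/z35.png

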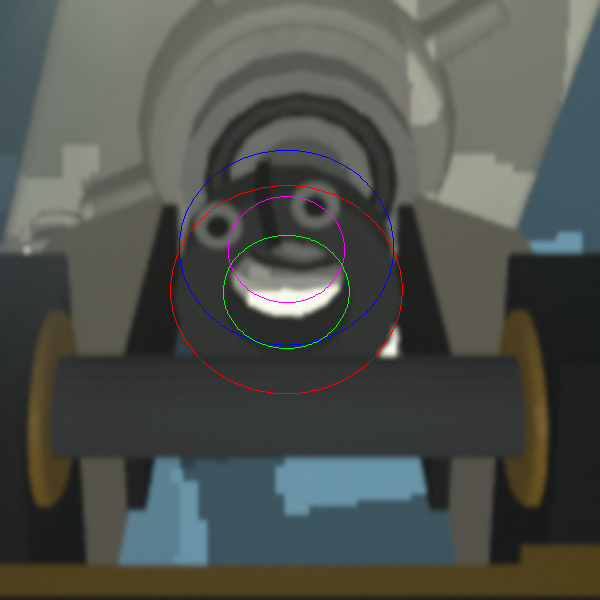

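Call:
servo_tool(targets="0.4 2.8 2 0.002; 0 0 3 0; 0 0 2 0; 0 0 0 0")

```text
time: 47.82
tool_pos: [0.655, 0.1482, 0.0863]
tool_rot: [3.128, -0.007, -0.001]
contact_force: [-0.1, -0.7, -1.0]
opening: 0.0333
```

```bash
python3 - <<'E'
from ov import *
go([.6548,.1486,.0642],0)
p=ov("z36",.017,.00925,.0042,.0182)
E
```

```text
t 47.825 pos [0.655  0.1482 0.0863] rot [ 3.128e+00 -7.000e-03 -1.000e-03] need [-0.3 -0.7 22.1] turn -0.0005595479979945139
```

View pics/z36.png

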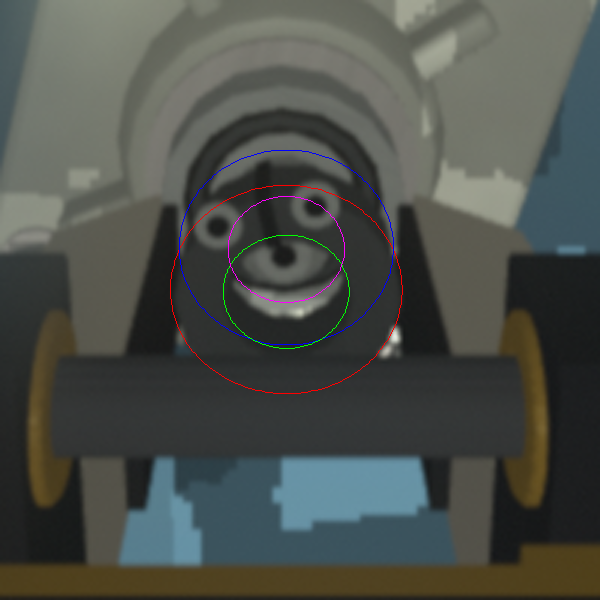

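Call:
servo_tool(targets="-0.3 -0.5 3 0; 0 0 4 0; 0 0 4 0; 0 0 0 0")

```text
time: 48.38
tool_pos: [0.6547, 0.1487, 0.0745]
tool_rot: [3.128, -0.006, -0.0]
contact_force: [-0.9, 0.1, -0.6]
opening: 0.0334
```

```bash
python3 - <<'E'
from ov import *
go([.6547,.1486,.0642],0)
p=ov("z37",.017,.00925,.0042,.0182)
E
```

```text
t 48.375 pos [0.6547 0.1487 0.0745] rot [ 3.128 -0.006 -0.   ] need [-0.  -0.1 10.3] turn -0.0003597494599221207
```

View pics/z37.png

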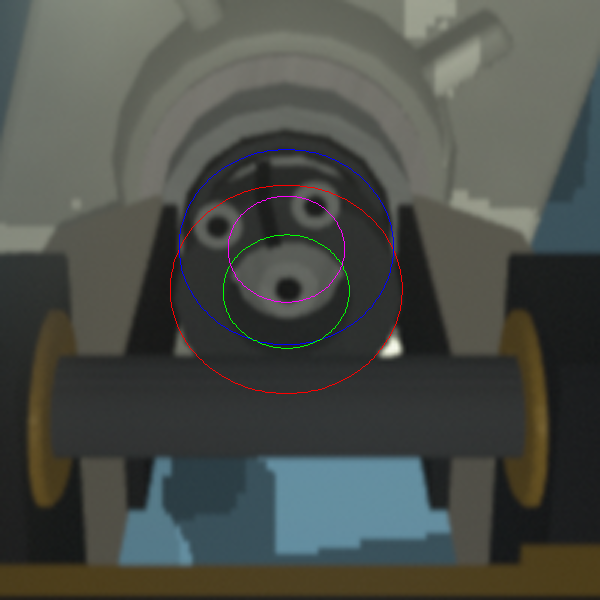

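Threaded. Down the last 10 mm.

Call:
servo_tool(targets="0 0 3 0; 0 0 3 0; 0 0 2 0; 0 0 1 0; 0 0 1.5 0; 0 0 1.5 0; 0 0 2 0")

```text
time: 49.3
tool_pos: [0.6551, 0.1486, 0.0638]
tool_rot: [3.128, -0.008, -0.0]
contact_force: [-6.1, -0.5, 13.1]
opening: 0.0332
```

Call:
servo_tool(targets="-0.4 0 2.5 0; -0.3 0 3 0")

```text
time: 49.55
tool_pos: [0.6551, 0.1486, 0.0638]
tool_rot: [3.129, -0.012, -0.0]
contact_force: [-7.7, -0.3, 17.6]
opening: 0.0335
```

Call:
servo_tool(targets="0 0 0 0; 0 0 0 0; 0 0 0 0; 0 0 0 0", hand=0.5)

```text
time: 50.05
tool_pos: [0.6555, 0.1486, 0.0645]
tool_rot: [3.129, -0.014, -0.0]
contact_force: [-0.1, -0.6, -0.4]
opening: 0.0461
```

Call:
servo_tool(targets="-0.5 0 -10 0; 0 0 -30 0; 0 0 -40 0; 0 0 -20 0; -25 0 0 0; -45 0 0 0; -45 0 0 0; -35 0 0 0; 0 0 0 0; 0 0 0 0")

```text
time: 51.3
tool_pos: [0.5011, 0.15, 0.1706]
tool_rot: [3.13, -0.021, -0.0]
contact_force: [-0.0, -0.0, -0.1]
opening: 0.0463
```

```bash
python3 - <<'E'
from h import *
s=shot("scene","s40");w=shot("wrist","w40");t=shot("top","t40")
f=lambda i,x,y:cv2.resize(i[y:y+70,x:x+70,::-1],(390,390),interpolation=cv2.INTER_CUBIC)
cv2.imwrite("pics/z40.png",np.hstack([f(s["color"],205,200),f(s["color"],297,275)]))
print(telemetry.observe()["tool_pos"])
E
```

```text
[0.50105193 0.14992004 0.1698847 ]
```

View pics/z40.png

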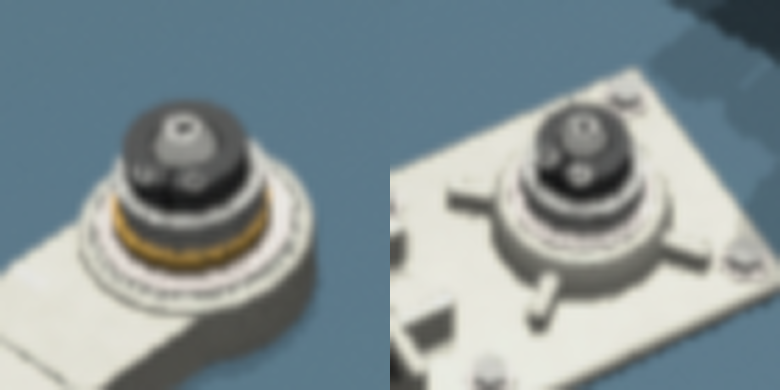

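View pics/w40.png

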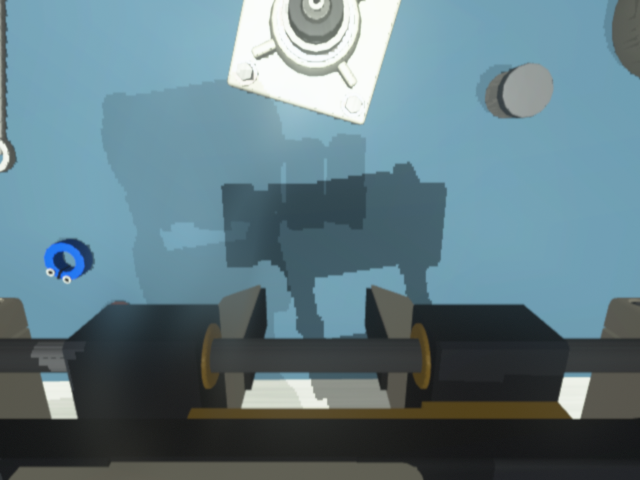

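View pics/t40.png

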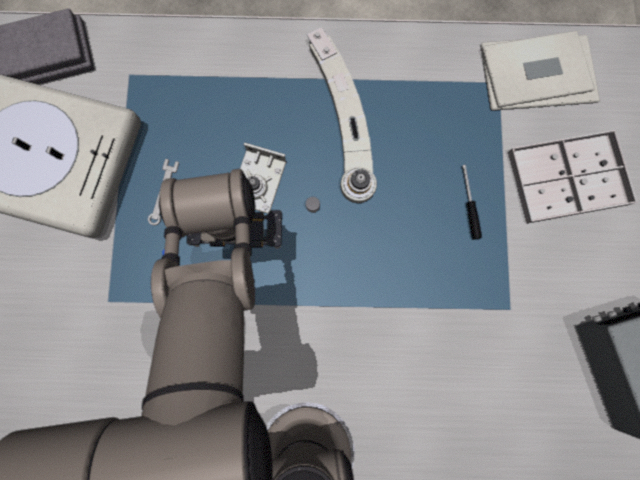

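```bash
python3 - <<'E'
from h import *
s=cams.read_camera("scene")
th=np.linspace(0,2*np.pi,100);o=[]
for (cx,cy),L,x,y in(((.6648,-.1205),[(.031,.036),(.031,.046),(.029,.062),(.024,.078)],205,200),((.6545,.148),[(.022,.032),(.022,.046),(.017,.060)],297,275)):
    im=cv2.resize(s["color"][y:y+70,x:x+70,::-1],(390,390),interpolation=cv2.INTER_CUBIC);k=390/70
    for r,z in L:
        pts=np.array([proj(s,[cx+r*np.cos(a),cy+r*np.sin(a),z]) for a in th])
        cv2.polylines(im,[((pts-[x-.5,y-.5])*k).astype(np.int32)],True,(0,0,255),1)
    o.append(im)
cv2.imwrite("pics/z41.png",np.hstack(o))
E
```

```text
(no output)
```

View pics/z41.png

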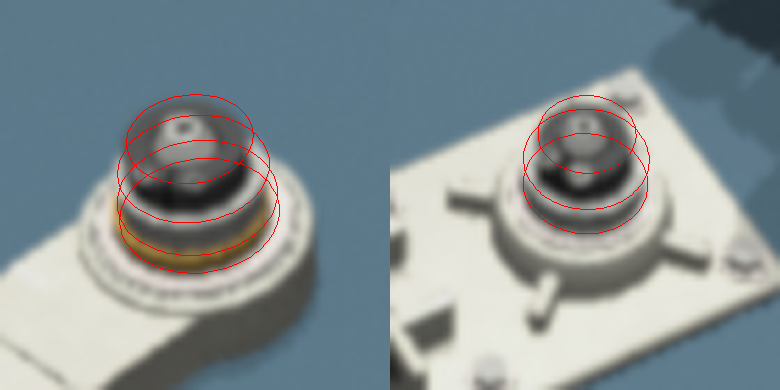

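```bash
python3 -c "
from h import *
print(robot.hand_in(), telemetry.observe()['time'])"
```

```text
the job is handed in; nothing more can be done
the job is handed in; nothing more can be done
```

Both pivots are built and the job is handed in, at about 51.5 s of the 109 s allowed. The hand-in gave no verdict.

- **Thick spindle:** bronze washer, then large bearing, then large clamp collar.
- **Thin spindle:** small bearing, then the dark small clamp collar. I left the blue and orange look-alikes alone.

**Seating:** I lowered each part until the wrist force turned to a 12–25 N upward push, then released it. Contact came within about 0.7 mm of the expected height each time. The large bearing was furthest out, reading about 0.6 mm high.

**Last camera checks:** In the scene camera, both stacks sit level and centred, with only the spindle tips showing. The expected ring outlines, drawn over the picture, matched to about one camera pixel, slightly shifted on the thick stack. The gripper had backed well clear, with nothing touching. The grease pot and screwdriver show where they were at the start. The spanner was partly hidden by the arm in the last top picture, but the arm never touched it.

**Disagreements:**
- **Tool tilt:** the tool's pitch drifted by up to about 0.05 rad during moves. The large collar and small bearing therefore touched down tilted about 1–1.5° and settled flat on release, a drop of well under 1 mm.
- **Camera readings:** some part positions differed by a few millimetres between cameras. I went by the wrist camera close up.

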